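# Set up the bench rim gauge: fit the carriage, clamp it, dial in the size

### The arm

A 6-joint arm with a two-finger parallel gripper is mounted at the origin on the work surface. World frame = base frame: x ahead of the robot, y to its left, z up, the work surface at z = 0. Lengths are in m, angles in rad, forces in N, time in s.
With the tool pointing down it reaches from about 0.275 to 0.875 m from the base axis. Payload 12.5 kg.
Tool frame: the origin (TCP) lies at the very end of the fingers, on their centre line; the grasp point (between the pads) lies 19 mm behind it; x points along the fingers, y is the direction in which the jaws open and shut, and the axes are right-handed (so a half turn about x gives the same grasp; the last joint's range is limited). The gripper opens to 85 mm and grips with 20 to 120 N. Pads are 22 mm wide; open, the fingers measure 114 mm over their backs; the gripper's body (76 mm by 85 mm) begins 54 mm behind the grasp point. The pads swing forward as they close: fully open they stand 13 mm farther back than shut.
Start: joints at [-1.316, 0.351, 1.652, -0, 1.139, -0.085], TCP at [0.183, -0.519, 0.231] pointing down, gripper open.
Joint ranges: [-2.75, 2.75], [-0.79, 2.1], [0.01, 2.65], [-1.57, 4.71], [0.07, 3.14], [-2.87, 2.87]. Speed limits (rad/s): [2.22, 2.22, 2.79, 3.14, 3.14, 3.14].

### API

Orientations are given as a 3x3 rotation matrix whose columns are the frame's x, y, z axes.
In Python, from bench import manip gives the robot as it stands. Calls block until the motion is done:
- manip.move_ptp(position, orientation): joint-space move of the TCP to a pose.
- manip.move_l(position, attitude=None, max_speed=0.15): straight line of the TCP; attitude=None keeps the orientation; max_speed is the mean speed in m/s.
- manip.move_j(angles): joint-space move.
- manip.set_gripper(opening, effort=None): opening from 0.0 (shut) to 1.0 (fully open); effort is the grip in N (None keeps the last); returns when the fingers have stopped.
- manip.dwell(seconds).
- manip.inverse_kinematics(position, orientation): joint angles nearest the present ones, or None.
- manip.grab_frame(name): name is "scene" or "top"; returns (picture, depth): 400x640x3 uint8, red, green, blue; 400x640 float32, m along the optical axis (not along the pixel's ray), 0 where there is no reading.
- manip.get_calibration(name): a dict with "camera_matrix" (3x3 intrinsics, pixels), "k1" (the pictures are not rectified: a ray, as slopes to the right and down, at radius r is drawn at 1 + k1 r^2 times it, then the intrinsics apply), "R" (3x3) and "t" (3): a world point X has camera coordinates R X + t. Camera axes: x right, y down, z forward; pixel columns grow to the right and rows downward; lengths in m; the calibration is good to about 2 mm. A picture is of the moment at which its call begins. get_calibration takes no time and is no camera call.
A pose or a line that the arm cannot do raises manip.Unreachable and nothing moves.
- manip.sign_off(): hands the job in, once; it reports no verdict.
Trained networks look in the newest picture that a camera, given by its name, has taken for a name from the list of things; names that differ only in an ending like _2 or _b are one class to them, and where a whole thing is asked for, a point or a joint stands for the part that bears it (a point fixed in the world has none). Each returns a list of dicts, best first, with "confidence" (0 to 1); they miss things now and then, are a little off and sometimes report something else, mostly with a low value. They report only what shows in the picture. A call takes as long as a camera call. They do not tell look-alikes from the thing itself.
- manip.look_for(camera, name): "at" ([x, y, z] in m, in world coordinates, good to about 4 mm: the middle of the surface that is visible of it).
Readings, each from a call of its own:
- manip.current_time(): time.
- manip.current_qpos(): joint angles.
- manip.current_joint_vel(): joint speeds.
- manip.current_joint_torque(): joint torques, N m.
- manip.current_ee_pos(): TCP position.
- manip.current_tcp_rot(): TCP orientation.
- manip.current_force(): force on the tool from outside, world axes, zero at the start.
- manip.current_ft_torque(): the same for the moment, N m.
- manip.current_grip_width(): opening from 0.0 (shut) to 1.0 (fully open).
Only numpy, scipy, OpenCV 4.12 (cv2) and the standard library are available. Lean on these libraries where they do the work, as an engineer would, in place of code of your own. Each camera call takes 0.05 s, during which the arm holds its last target.

### The job

Set up the rim gauge for the next wheel: slide the grey carriage with the orange jaw onto the dovetail rail from the rail's open end, knob side away from the robot, until it is fully home against the red stop, and then swing its black clamp knob over as far as it goes to tighten it. On the console under the pressure gauge, roll the ridged size wheel up, pushing its ridges one after another, until the red ridge stands in line with the yellow pointers. Leave the other things on the bench where they are.

Things in the scene. Friction and masses are not known exactly. Their poses are not given: they have to be found in the camera images.
- rail_bench: fixed blue base 200 x 100 x 14 mm with an aluminium dovetail rail along its x. Origin: centre of the underside, z up; +y side is away from the robot. Rail: open end, tapered over the last 22 mm, at x = -97 mm; red stop's face at x = +80 mm (60 mm wide, top 66 mm above table). Head 50 mm wide at its top, 36 mm at its lower edge, 30 to 46 mm above the table; neck below 24 mm wide
- rail_home (a point): point at (30, 0, 28) mm of the rail bench's frame, same axes. The carriage goes on in the +x direction; when it is fully home its underside centre is here, its axes are parallel to these and carriage_mid is 34 mm above this point
- carriage_mid (a point): centre, 34 mm above the underside, of the loose carriage (about 0.45 kg). x along its groove (+x end goes first onto the rail), knob on the +y side, z up. Grey body 100 (x) x 84 (y) mm, flat deck 26 mm above the underside; centred on it the orange jaw to grasp, 40 (x) x 50 (y) x 42 mm high (top 68 mm above the underside)
- carriage: the same carriage, origin at the centre of its underside, same axes. Groove below open at both ends, 18 mm deep, about 2 mm play on each side of the rail and 2 mm up and down; it slides with a light push. It starts standing on the table; on the rail its underside is 28 mm above the table, the deck resting on the rail's top
- knob_pivot (a point): pivot of the clamp knob, on the carriage at x = +12, y = +57, z = 24 mm from the centre of its underside; axes as the carriage's
- clamp_knob (a joint): clamp knob: black bar 14 mm wide (carriage y), 10 mm thick, reaching 64 mm from its pivot, yellow tip. 0 rad = upright (loose, starts 0 to 0.25); it swings towards the carriage's +x (towards the stop) and down to its end at 1.4 rad, nearly level (tight). About 0.12 N m of friction: stays where left
- console: fixed console, 335 mm high. Origin on the table under the wheel's axle, z up; its front faces its own -x. A black gauge housing 110 mm wide overhangs the wheel from 225 mm above the table upward, front face at x = -25 mm, gauge 8 mm proud of it: so reach the wheel with a tool that leans, its body out over the console's front (-x). Yellow pointers beside both ends of the wheel, |y| 36 to 47 mm
- axle (a point): centre of the size wheel, 90 mm above the table, axes as the console's; the wheel turns about this y axis. Black drum of 46 mm radius, 56 mm wide (y), with eight ridges 45 degrees apart, 8 mm thick, that reach 64 mm from the axis; one is red, the rest white
- size_wheel (a joint): angle of the size wheel. 0 rad = red ridge at the yellow pointers, 60 degrees above level on the front. The red ridge is at (60 degrees + joint value) above the console's -x direction; the value grows as the wheel's front moves up and over the top to +x. Starts between -1.9 and -0.85, stops at -2.1 and +0.6. About 0.14 N m of friction: stays where left
- grease_tin: bystander: round jar-shaped grease tin, 76 mm across, 85 mm tall, blue cap. Leave it alone
- mallet: bystander: hammer, 200 mm long, lying on the table. Leave it alone
- screwdriver: bystander: screwdriver with a green handle, 200 mm long, lying. Leave it alone
- tyre_iron: bystander: flat steel tyre iron, 175 mm long, lying. Leave it alone
- spray_can: bystander: upright can, 60 mm across, 170 mm tall, red label. Leave it alone
- nut_bowl: bystander: small steel bowl, 80 mm across, 45 mm high. Leave it alone
- spare_jaw: bystander: loose steel jaw, 60 x 30 x 32 mm. Leave it alone
Things that resemble listed ones, but are neither listed nor needed, are in the scene too. Leave any green or pink look-alike of the carriage alone.

How it is judged:
On the way, in this order (a step that is already met when the one before it is completed fails the run):
1. the carriage is on the rail, fully home against the stop, with its clamp knob still loose (y of knob_pivot in the frame of rail_home above 0.04 m and x of carriage_mid in the frame of rail_home between -0.005 and 0.006 m and y of carriage_mid in the frame of rail_home between -0.006 and 0.006 m and z of carriage_mid in the frame of rail_home between 0.028 and 0.04 m and angle between the x axis of carriage_mid and the x axis of rail_home, either way round below 0.08 rad and angle between carriage_mid's own z axis and vertical below 0.08 rad and value of joint clamp_knob below 0.8 rad), for 0.1 s.
2. the clamp knob is swung over to its end with the carriage home (y of knob_pivot in the frame of rail_home above 0.04 m and x of carriage_mid in the frame of rail_home between -0.005 and 0.006 m and y of carriage_mid in the frame of rail_home between -0.006 and 0.006 m and z of carriage_mid in the frame of rail_home between 0.028 and 0.04 m and angle between the x axis of carriage_mid and the x axis of rail_home, either way round below 0.08 rad and angle between carriage_mid's own z axis and vertical below 0.08 rad and value of joint clamp_knob above 1.25 rad), for 0.2 s.
At the end, for the whole second after the job is handed in: the carriage is on the dovetail, right way round, its centre within 5 mm (6 mm towards the stop or sideways) of its home against the stop and level, the clamp knob is beyond 1.25 rad, the size wheel's red ridge is within 0.13 rad (7 degrees) of the pointers, and all is at rest (all of step 2 and value of joint size_wheel between -0.13 and 0.13 rad and linear speed of carriage below 0.01 m/s and velocity of joint size_wheel between -0.05 and 0.05 rad/s); the robot touches nothing.
It fails at once if one of the bystanders is pushed more than 30 mm from its place (distance of any of grease_tin, mallet, screwdriver, tyre_iron, spray_can, nut_bowl, spare_jaw from where it was at the start of the episode above 0.03 m).
It also fails if it takes over 67 s, if anything falls off the work surface, if the arm or the gripper's body presses on something with over 40 N, if the wrist force passes 120 N, or if a joint passes its speed limit or range.

## Working session

There is one attempt and no reset: what is moved stays moved. The work goes in short steps, each a Python script; the robot and the scene stay as the last script left them, time stands still between calls to the robot, and variables do not carry over. Pictures are saved under pics/ and viewed, and the job is handed in when it is done.

```bash
ls; mkdir -p pics; cat > h.py <<'E'
import numpy as np, cv2
from bench import manip
def cal(n):
    c=manip.get_calibration(n); return np.array(c["camera_matrix"]),c["k1"],np.array(c["R"]),np.array(c["t"])
def px2w(n,u,v,d=None,z=None):
    K,k1,R,t=cal(n)
    p=cv2.undistortPoints(np.array([[[u,v]]],float),K,np.array([k1,0,0,0,0.]))[0,0]
    r=np.array([p[0],p[1],1.])
    if d is not None: return R.T@(r*d-t)
    c=-R.T@t; w=R.T@r
    return c+w*(z-c[2])/w[2]
def w2px(n,X):
    K,k1,R,t=cal(n)
    return cv2.projectPoints(np.array(X,float).reshape(-1,1,3),cv2.Rodrigues(R)[0],t,K,np.array([k1,0,0,0,0.]))[0][:,0]
def cloud(n,dep):
    K,k1,R,t=cal(n)
    h,w=dep.shape; uu,vv=np.meshgrid(np.arange(w),np.arange(h))
    p=cv2.undistortPoints(np.stack([uu,vv],-1).reshape(-1,1,2).astype(float),K,np.array([k1,0,0,0,0.]))[:,0]
    P=np.c_[p,np.ones(len(p))]*dep.reshape(-1,1)
    W=(P-t)@R
    W[dep.reshape(-1)==0]=np.nan
    return W.reshape(h,w,3)
def grab(n,tag):
    im,d=manip.grab_frame(n); cv2.imwrite(f"pics/{tag}.png",cv2.cvtColor(im,cv2.COLOR_RGB2BGR)); np.savez(f"pics/{tag}.npz",im=im,d=d); return im,d
E
python3 - <<'E'
from h import *
for n in ("scene","top"):
    grab(n,n+"0"); print(cal(n))
    for k in ("carriage","rail_bench","console","clamp_knob","size_wheel","grease_tin","mallet","screwdriver","tyre_iron","spray_can","nut_bowl","spare_jaw"):
        print(n,k,[(np.round(x["at"],3).tolist(),round(x["confidence"],2)) for x in manip.look_for(n,k)])
print(manip.current_time())
E
```

```text
pics
(array([[369.8107407 ,   0.        , 313.62674677],
       [  0.        , 369.8107407 , 198.22838389],
       [  0.        ,   0.        ,   1.        ]]), -0.04496927148936052, array([[ 0.53680923,  0.84359481,  0.01355179],
       [ 0.69931567, -0.43589846, -0.5665246 ],
       [-0.47201001,  0.31359261, -0.82393339]]), array([-0.31640049, -0.27517867,  1.28471366]))
scene carriage [([0.241, 0.301, 0.031], 0.84), ([0.607, 0.324, 0.028], 0.73), ([0.303, 0.453, 0.025], 0.61)]
scene rail_bench [([0.575, -0.026, 0.041], 0.67)]
scene console [([0.512, -0.348, 0.267], 0.81)]
scene clamp_knob [([0.488, -0.324, 0.126], 0.59)]
scene size_wheel [([0.49, -0.321, 0.124], 0.77)]
scene grease_tin [([0.441, 0.333, 0.063], 0.81), ([0.705, -0.412, 0.157], 0.47)]
scene mallet [([0.748, 0.015, 0.026], 0.77)]
scene screwdriver [([0.738, 0.2, 0.023], 0.78)]
scene tyre_iron [([0.385, 0.013, 0.007], 0.72)]
scene spray_can [([0.386, 0.011, 0.006], 0.66), ([0.705, -0.409, 0.157], 0.6)]
scene nut_bowl [([0.385, 0.011, 0.01], 0.51)]
scene spare_jaw [([0.412, -0.139, 0.011], 0.48)]
(array([[512.25223108,
[... 394 characters left out ...]
age [([0.286, 0.457, 0.023], 0.95), ([0.226, 0.314, 0.025], 0.92), ([0.586, 0.336, 0.027], 0.56)]
top rail_bench [([0.544, -0.022, 0.042], 0.6)]
top console [([0.466, -0.322, 0.307], 0.67)]
top clamp_knob [([0.239, 0.442, 0.06], 0.58)]
top size_wheel [([0.464, -0.29, 0.132], 0.64), ([0.646, 0.337, 0.064], 0.17)]
top grease_tin [([0.422, 0.341, 0.087], 0.56)]
top mallet [([0.74, 0.019, 0.024], 0.8)]
top screwdriver [([0.726, 0.208, 0.02], 0.53)]
top tyre_iron [([0.373, 0.018, 0.012], 0.82), ([0.587, 0.332, 0.027], 0.68)]
top spray_can [([0.676, -0.405, 0.144], 0.55), ([0.399, -0.138, 0.015], 0.36)]
top nut_bowl [([0.359, 0.194, 0.021], 0.94), ([0.377, 0.02, 0.012], 0.46)]
top spare_jaw []
1.3
```

View pics/scene0.png

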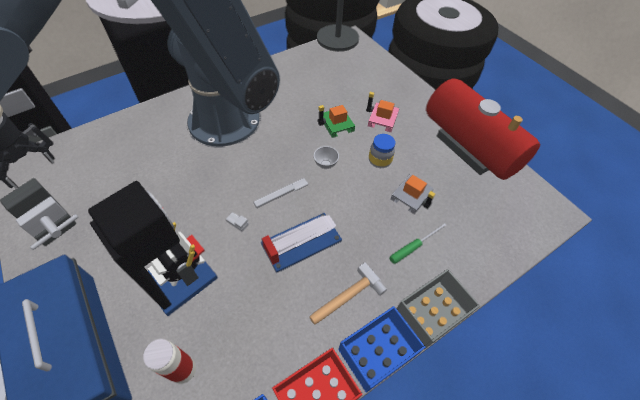

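View pics/top0.png

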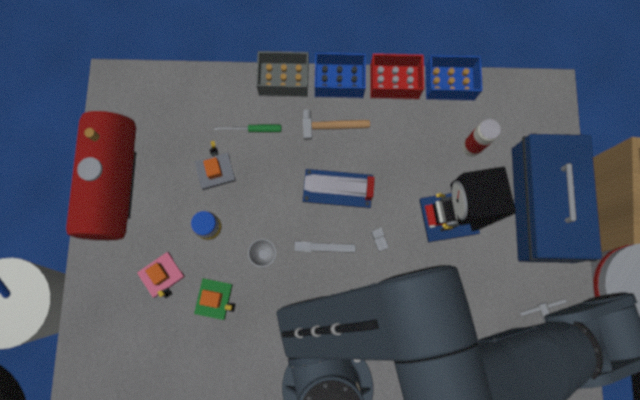

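The scene picture shows the grey carriage at about (412,190), the rail at (300,240) with its red stop on the left, and the console at (150,240). In the top picture the carriage is at (213,168) with its knob at (213,147), already pointing away from the robot. The rail is at (338,187) with the stop at (371,187), and the console wheel is at (437,212). The green and pink look-alikes are at (212,299) and (160,273). Next I'll measure with depth.

```bash
python3 - <<'E'
from h import *
T={n:np.load(f"pics/{n}0.npz") for n in("scene","top")}
C={n:cloud(n,T[n]["d"]) for n in T}
for n in T:
    W=C[n]; 
    tb=W[(np.abs(W[...,2])<.02)&(W[...,0]>.3)&(W[...,0]<.8)&(np.abs(W[...,1])<.3)]
    print(n,"table z",np.median(tb[:,2]),tb[:,2].std(), np.isnan(W[...,0]).mean())
    hsv=cv2.cvtColor(T[n]["im"],cv2.COLOR_RGB2HSV)
    def rep(lbl,m):
        P=W[m]; P=P[~np.isnan(P[:,0])]
        print(n,lbl,len(P),np.round(np.median(P,0),4),np.round(np.percentile(P,[3,97],axis=0),3).tolist())
    H,S,V=[hsv[...,i].astype(int) for i in range(3)]
    reg=lambda x0,x1,y0,y1,z0,z1:(W[...,0]>x0)&(W[...,0]<x1)&(W[...,1]>y0)&(W[...,1]<y1)&(W[...,2]>z0)&(W[...,2]<z1)
    rep("jaw top",reg(.5,.7,.25,.42,.062,.085)&(S>120))
    rep("railtop",reg(.45,.65,-.15,.12,.038,.052)&(S<70))
    rep("stop top",reg(.45,.65,-.2,.1,.058,.08)&(S>120))
    rep("base",reg(.45,.68,-.2,.15,.008,.022)&(S>100))
    rep("deck",reg(.5,.7,.25,.42,.02,.032))
for n,b in (("top",(180,120,270,210)),("top",(290,155,390,220)),("top",(410,160,530,255)),("scene",(80,170,230,320)),("scene",(380,160,450,220))):
    im=cv2.cvtColor(T[n]["im"],cv2.COLOR_RGB2BGR)[b[1]:b[3],b[0]:b[2]]
    im=cv2.resize(im,None,fx=5,fy=5,interpolation=cv2.INTER_CUBIC); cv2.imwrite(f"pics/z_{n}_{b[0]}.png",im[:600,:800])
E
```

```text
scene table z 0.0007743602823889465 0.0037723619842638715 0.00394921875
scene jaw top 220 [0.6005 0.3372 0.0687] [[0.574, 0.318, 0.064], [0.656, 0.359, 0.077]]
scene railtop 1061 [ 0.5568 -0.0144  0.046 ] [[0.531, -0.091, 0.043], [0.58, 0.07, 0.049]]
scene stop top 172 [ 0.5533 -0.1103  0.0661] [[0.524, -0.12, 0.061], [0.58, -0.101, 0.069]]
scene base 981 [ 0.5859 -0.0194  0.0142] [[0.509, -0.107, 0.011], [0.607, 0.07, 0.017]]
scene deck 507 [0.6148 0.3189 0.0267] [[0.552, 0.287, 0.022], [0.651, 0.392, 0.031]]
top table z 0.0013366603203476437 0.004654898712212162 0.00379296875
top jaw top 241 [0.5933 0.3387 0.0692] [[0.57, 0.318, 0.063], [0.62, 0.359, 0.075]]
top railtop 994 [ 0.5531 -0.0137  0.0465] [[0.528, -0.094, 0.041], [0.578, 0.072, 0.051]]
top stop top 126 [ 0.5454 -0.1086  0.067 ] [[0.518, -0.117, 0.062], [0.574, -0.1, 0.073]]
top base 798 [ 0.5239 -0.0136  0.0148] [[0.503, -0.099, 0.01], [0.602, 0.073, 0.02]]
top deck 639 [0.5886 0.3307 0.0268] [[0.548, 0.289, 0.022], [0.643, 0.39, 0.031]]
```

```bash
ls pics; python3 - <<'E'
import cv2,numpy as np
t=cv2.imread("pics/z_top_180.png");a=cv2.imread("pics/z_top_290.png")
h=max(t.shape[0],a.shape[0]);o=np.zeros((600,800,3),np.uint8)
t=cv2.resize(t,(390,390));a=cv2.resize(a,(400,260));o[:390,:390]=t;o[:260,400:]=a
s=cv2.imread("pics/z_scene_380.png");s=cv2.resize(s,(350,300));o[300:600,400:750]=s
cv2.imwrite("pics/m1.png",o)
t=cv2.imread("pics/z_top_410.png");a=cv2.imread("pics/z_scene_80.png");print(t.shape,a.shape)
o=np.zeros((400,800,3),np.uint8);t=cv2.resize(t,(400,317));o[:317,:400]=t;o[:,400:]=cv2.resize(a,(400,400*a.shape[0]//a.shape[1]))[:400];cv2.imwrite("pics/m2.png",o)
E
```

```text
scene0.npz
scene0.png
top0.npz
top0.png
z_scene_380.png
z_scene_80.png
z_top_180.png
z_top_290.png
z_top_410.png
(475, 600, 3) (600, 750, 3)Traceback (most recent call last):
  File "<stdin>", line 8, in <module>
ValueError: could not broadcast input array from shape (320,400,3) into shape (400,400,3)
```

View pics/m1.png

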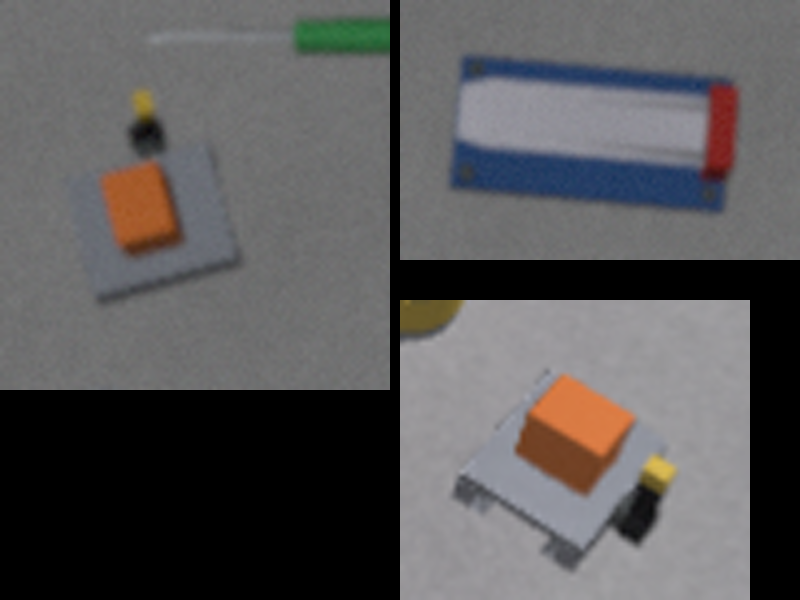

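```bash
cat > fit.py <<'E'
from h import *
from scipy.optimize import minimize
def box(x0,x1,y0,y1,z0,z1): return np.array([[x,y,z] for x in(x0,x1) for y in(y0,y1) for z in(z0,z1)],float)
def tf(p,P): 
    c,s=np.cos(p[2]),np.sin(p[2]); Q=P.copy(); Q[:,0]=p[0]+c*P[:,0]-s*P[:,1]; Q[:,1]=p[1]+s*P[:,0]+c*P[:,1]; return Q
SS=8
def render(n,parts,p,b):
    m=np.zeros(((b[3]-b[1])*SS,(b[2]-b[0])*SS),np.uint8)
    for P in parts:
        uv=(w2px(n,tf(p,P))-[b[0],b[1]]+.5)*SS-.5
        h=cv2.convexHull(uv.astype(np.float32))[:,0]
        cv2.fillConvexPoly(m,np.round(h*16).astype(np.int32),255,shift=4)
    return cv2.GaussianBlur(cv2.resize(m,None,fx=1/SS,fy=1/SS,interpolation=cv2.INTER_AREA).astype(np.float32)/255,(0,0),1.0)
def fit(views,parts,p0,obs):
    # views {n:box}; obs {n:mask float}
    def cost(q):
        p=np.array(p0)+np.array(q)*[.01,.01,.1]
        return sum(((render(n,parts,p,b)-obs[n])**2).sum() for n,b in views.items())
    best=minimize(cost,[0,0,0],method="Nelder-Mead",options=dict(initial_simplex=[[0,0,0],[.8,0,0],[0,.8,0],[0,0,.8]],xatol=.002,fatol=.001,maxiter=300))
    return np.array(p0)+best.x*[.01,.01,.1],best.fun
def feat(im,kind):
    f=im.astype(np.float32); r,g,b=f[...,0],f[...,1],f[...,2]; s=f.sum(-1)+1
    if kind=="orange": return np.clip(((r-b)/s)/.25,0,1)
    if kind=="blue": return np.clip((b-r)/s/.25,0,1)
E
python3 - <<'E'
from fit import *
T={n:np.load(f"pics/{n}0.npz")["im"] for n in("scene","top")}
V={"scene":(385,165,450,218),"top":(185,135,245,200)}
jaw=[box(-.02,.02,-.025,.025,.026,.068)]
for n,b in V.items():
    f=T[n][b[1]:b[3],b[0]:b[2]].astype(float); s=f.sum(-1)+1; c=(f[...,0]-f[...,2])/s
    print(n,np.percentile(c,[5,50,90,98]), 'max')
obs={}
for n,b in V.items():
    f=T[n][b[1]:b[3],b[0]:b[2]].astype(np.float32); s=f.sum(-1)+1; c=(f[...,0]-f[...,2])/s; hi=np.percentile(c,98)*.9
    m=(c>.5*hi).astype(np.uint8); k,l,st,_=cv2.connectedComponentsWithStats(m); i=1+np.argmax(st[1:,4]); keep=cv2.dilate((l==i).astype(np.uint8),np.ones((5,5)))
    obs[n]=cv2.GaussianBlur(np.clip(c/hi,0,1)*keep,(0,0),1.0)
yaw0=-np.pi/2+.25
for vs in (["scene"],["top"],["scene","top"]):
    print("jaw",vs,fit({n:V[n] for n in vs},jaw,[.59,.336,yaw0],obs))
# bench
V={"scene":(250,200,355,280),"top":(290,155,390,220)}
bench=[box(-.1,.1,-.05,.05,0,.014)]
for n,b in V.items():
    f=T[n][b[1]:b[3],b[0]:b[2]].astype(np.float32); g=np.median(f[:8].reshape(-1,3),0); d=np.abs(f-g).max(-1)
    m=((d>30)).astype(np.uint8); m=cv2.morphologyEx(m,cv2.MORPH_CLOSE,np.ones((3,3)))
    k,l,st,_=cv2.connectedComponentsWithStats(m); i=1+np.argmax(st[1:,4]); m=(l==i).astype(np.uint8); cv2.imwrite(f"pics/bm_{n}.png",cv2.resize(m*255,None,fx=4,fy=4))
    obs[n]=cv2.GaussianBlur(m.astype(np.float32),(0,0),1.0)
full=bench+[box(.08,.1,-.03,.03,.014,.066),np.array([[-.097,0,.046],[-.075,-.025,.046],[-.075,.025,.046],[.08,-.025,.046],[.08,.025,.046],[-.097,-.018,.04],[-.097,.018,.04]])]
for vs in (["scene"],["top"],["scene","top"]):
    print("bench",vs,fit({n:V[n] for n in vs},full,[.55,-.017,-np.pi/2-.05],obs))
t=cv2.imread("pics/z_top_410.png");a=cv2.imread("pics/z_scene_80.png")
o=np.zeros((400,800,3),np.uint8);o[:317,:400]=cv2.resize(t,(400,317));o[:320,400:]=cv2.resize(a,(400,320));cv2.imwrite("pics/m2.png",o)
E
```

```text
scene [-0.02844639 -0.00222222  0.23870445  0.36624611] max
top [-0.03374233 -0.00292398  0.03518393  0.41216216] max
jaw ['scene'] (array([ 0.59538028,  0.34236379, -1.22532848]), np.float64(6.405338287353516))
jaw ['top'] (array([ 0.59586663,  0.3415971 , -1.22663065]), np.float64(12.23689079284668))
jaw ['scene', 'top'] (array([ 0.59601751,  0.34181649, -1.23775542]), np.float64(19.620988845825195))
bench ['scene'] (array([ 0.5555128 , -0.01933529, -1.63498276]), np.float64(7.266556739807129))
bench ['top'] (array([ 0.55380185, -0.02027045, -1.64397953]), np.float64(118.05517578125))
bench ['scene', 'top'] (array([ 0.55470142, -0.01978379, -1.64198997]), np.float64(132.35379028320312))
```

View pics/m2.png

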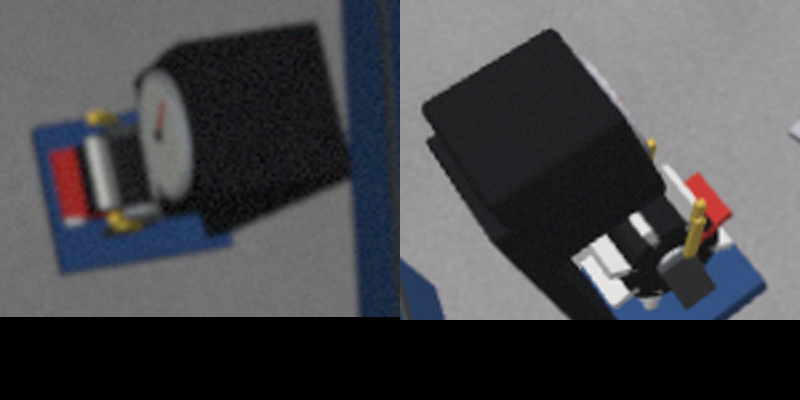

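Both views agree: carriage (0.596, 0.342), yaw ≈ -1.23; bench (0.554, -0.020), yaw ≈ -1.64. The red ridge is low on the console's front, to the left of a white ridge. Next I'll check IK and grasp the jaw, raising the arm first so it clears the console.

```bash
cat >> h.py <<'E'
CAR=np.array([.5960,.3418,-1.235]); BEN=np.array([.5547,-.0197,-1.639])
def down(psi,s=1):
    c,si=np.cos(psi)*s,np.sin(psi)*s
    return np.array([[0,c,si],[0,si,-c],[-1,0,0]],float)
def bw(x,y,z): # bench frame -> world
    c,s=np.cos(BEN[2]),np.sin(BEN[2]); return np.array([BEN[0]+c*x-s*y,BEN[1]+s*x+c*y,z])
E
python3 - <<'E'
from h import *
for s in(1,-1):
    for P,psi in(((CAR[0],CAR[1],.032),CAR[2]),((CAR[0],CAR[1],.2),CAR[2]),(bw(-.165,0,.1),BEN[2]),(bw(.03,0,.06),BEN[2]),((.5,-.05,.45),CAR[2]),((.2,-.5,.45),CAR[2])):
        q=manip.inverse_kinematics(P,down(psi,s)); print(s,np.round(P,3),None if q is None else np.round(q,2))
E
```

```text
1 [0.596 0.342 0.032] [ 0.45  0.82  1.38 -0.    0.93  1.69]
1 [0.596 0.342 0.2  ] [ 0.45  0.63  1.29 -0.    1.22  1.69]
1 [0.566 0.145 0.1  ] [ 0.17  0.57  1.67 -0.    0.9   1.81]
1 [ 0.553 -0.05   0.06 ] [-0.17  0.59  1.76 -0.    0.79  1.47]
1 [ 0.5  -0.05  0.45] [-0.19  0.13  1.41 -0.    1.6   1.04]
1 [ 0.2  -0.5   0.45] [-1.28  0.2   1.33 -0.    1.62 -0.04]
-1 [0.596 0.342 0.032] [ 0.45  0.82  1.38 -0.    0.93 -1.45]
-1 [0.596 0.342 0.2  ] [ 0.45  0.63  1.29 -0.    1.22 -1.45]
-1 [0.566 0.145 0.1  ] [ 0.17  0.57  1.67 -0.    0.9  -1.33]
-1 [ 0.553 -0.05   0.06 ] [-0.17  0.59  1.76 -0.    0.79 -1.68]
-1 [ 0.5  -0.05  0.45] [-0.19  0.13  1.41 -0.    1.6  -2.1 ]
-1 [ 0.2  -0.5   0.45] None
```

```bash
python3 - <<'E'
from h import *
p=manip.current_ee_pos(); 
manip.move_ptp([.2,-.5,.46],down(CAR[2]))
manip.move_ptp([.52,0.0,.42],down(CAR[2]))
manip.move_ptp([CAR[0],CAR[1],.15],down(CAR[2]))
grab("scene","s1");grab("top","t1")
manip.move_l([CAR[0],CAR[1],.032],None,.12)
manip.set_gripper(0.0,40)
print(manip.current_grip_width(),manip.current_force(),manip.current_ee_pos())
manip.move_l([CAR[0],CAR[1],.10],None,.12)
print(manip.current_grip_width(),manip.current_force(),manip.current_time())
grab("scene","s2");grab("top","t2")
E
```

```text
0.4681653427132731 [-0.66145456 -2.19063976  5.17101256] [0.59639004 0.34185153 0.03263177]
0.46530114986432786 [-0.82708952 -0.11388353 -5.34217351] 8.4167
```

View pics/s2.png

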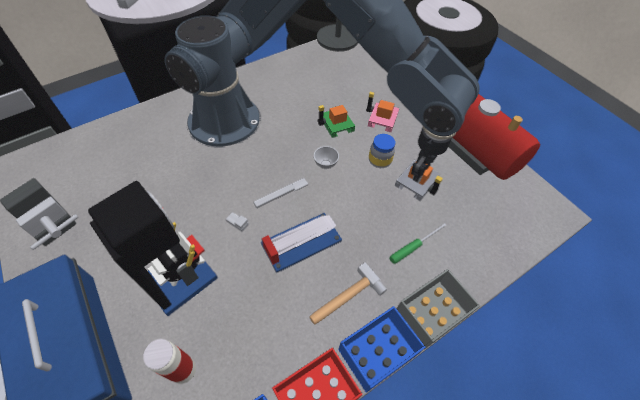

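The carriage is held: the width reads 40 mm and the weight is right. Next I'll move it in front of the rail's open end.

```bash
python3 - <<'E'
from h import *
manip.move_l(bw(-.18,0,.12),down(BEN[2]),.2)
manip.move_l(bw(-.165,0,.0616),None,.12)
print(manip.current_ee_pos(),bw(-.165,0,.0616),manip.current_time(),manip.current_force())
for n,b in(("scene",(250,150,400,280)),("top",(220,130,400,240))):
    im,d=grab(n,n+"3"); cv2.imwrite(f"pics/{n}3z.png",cv2.cvtColor(cv2.resize(im[b[1]:b[3],b[0]:b[2]],None,fx=4,fy=4,interpolation=cv2.INTER_CUBIC),cv2.COLOR_RGB2BGR))
E
```

```text
[0.5663701  0.1453056  0.06204125] [0.56594488 0.14491638 0.0616    ] 10.2417 [ 0.02752387 -0.200735   -5.25714508]
```

View pics/scene3z.png

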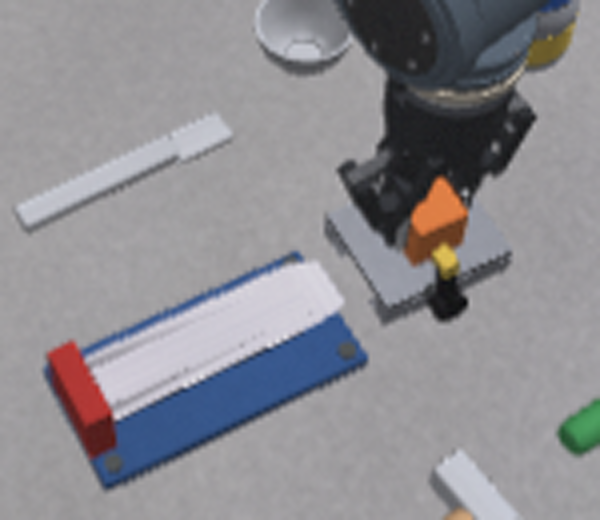

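View pics/top3z.png

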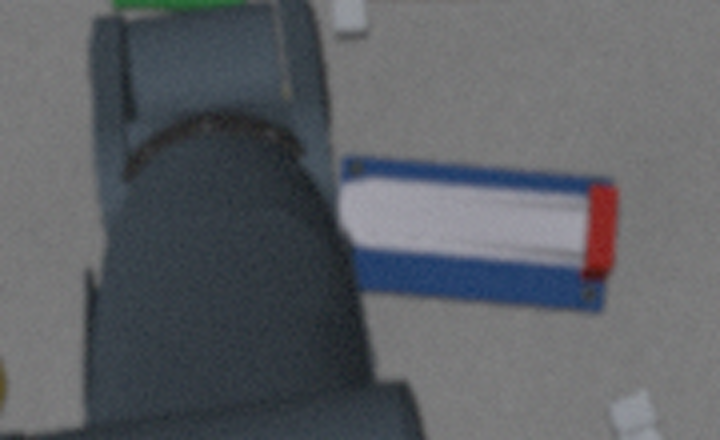

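The carriage is level and square in front of the rail's open end (end at about (325,290), carriage near edge (380,315) in the zoom). I'll overlay the expected deck and rail outlines to check.

```bash
python3 - <<'E'
from h import *
im=np.load("pics/scene3.npz")["im"]; b=(250,150,400,280); F=5
o=cv2.cvtColor(cv2.resize(im[b[1]:b[3],b[0]:b[2]],None,fx=F,fy=F,interpolation=cv2.INTER_CUBIC),cv2.COLOR_RGB2BGR)
def poly(P,c):
    uv=(w2px("scene",P)-[b[0],b[1]]+.5)*F-.5
    cv2.polylines(o,[np.round(uv*16).astype(int)],True,c,1,cv2.LINE_AA,4)
cx=-.1655
poly([bw(cx+x,y-.0004,.0554) for x,y in((-.05,-.042),(.05,-.042),(.05,.042),(-.05,.042))],(0,255,0))
poly([bw(x,y,.046) for x,y in((-.075,-.025),(.08,-.025),(.08,.025),(-.075,.025))],(0,0,255))
poly([bw(x,y,.014) for x,y in((-.1,-.05),(.1,-.05),(.1,.05),(-.1,.05))],(0,255,255))
cv2.imwrite("pics/ov3.png",o[:600])
E
```

```text
(no output)
```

View pics/ov3.png

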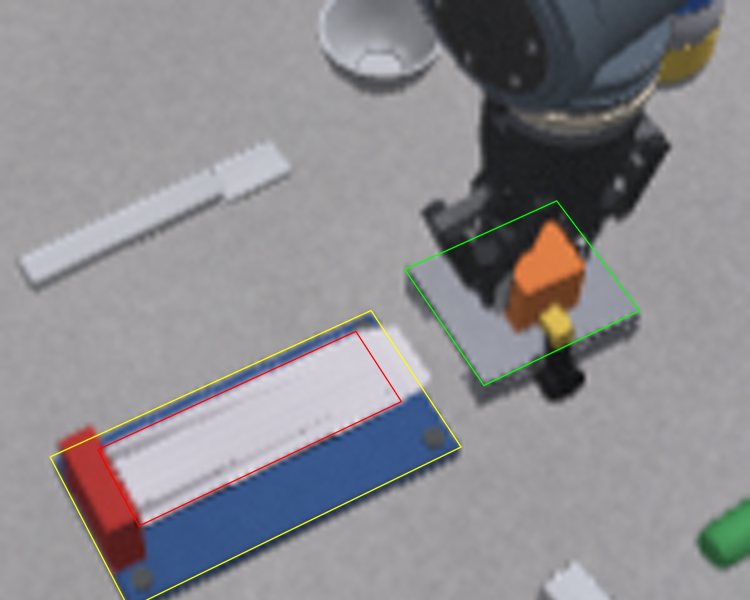

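The outlines match within about a pixel. I'll slide in steps, watching the force.

```bash
python3 - <<'E'
from h import *
z=.0616
c,s=np.cos(BEN[2]),np.sin(BEN[2])
for x in (-.145,-.135,-.125,-.115,-.10,-.08):
    manip.move_l(bw(x,0,z),None,.06)
    f=manip.current_force(); fx=f[0]*c+f[1]*s; fy=-f[0]*s+f[1]*c
    e=manip.current_ee_pos()-bw(x,0,z)
    print(x,"fx %.1f fy %.1f fz %.1f"%(fx,fy,f[2]),np.round(e*1000,1),round(manip.current_grip_width(),3),np.round(manip.current_ft_torque(),2))
    if np.hypot(fx,fy)>15 or abs(f[2]+5.2)>15: print("stop");break
print(manip.current_time()); grab("scene","s4")
E
```

```text
-0.145 fx -0.1 fy 0.5 fz -5.5 [ 0.1 -0.4  0.1] 0.463 [ 0.06 -0.    0.01]
-0.135 fx 0.4 fy 0.9 fz -4.9 [-0.  -0.4 -0. ] 0.465 [-0.02 -0.02  0.01]
-0.125 fx 1.2 fy 0.6 fz -5.9 [ 0.2 -0.4  0.1] 0.466 [-0.11 -0.11  0.02]
-0.115 fx 1.0 fy 1.6 fz -6.5 [ 0.1 -0.5  0. ] 0.465 [-0.16 -0.23  0.02]
-0.1 fx 1.6 fy 1.8 fz -4.9 [ 0.1 -0.5  0. ] 0.461 [-0.26 -0.36  0.1 ]
-0.08 fx 1.9 fy 3.3 fz -6.0 [ 0.1 -0.5  0. ] 0.462 [-0.26 -0.41  0.14]
12.6583
```

```bash
python3 - <<'E'
from h import *
im=np.load("pics/s4.npz")["im"]; b=(250,150,400,280)
cv2.imwrite("pics/s4z.png",cv2.cvtColor(cv2.resize(im[b[1]:b[3],b[0]:b[2]],None,fx=4,fy=4,interpolation=cv2.INTER_CUBIC),cv2.COLOR_RGB2BGR))
E
```

```text
(no output)
```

View pics/s4z.png

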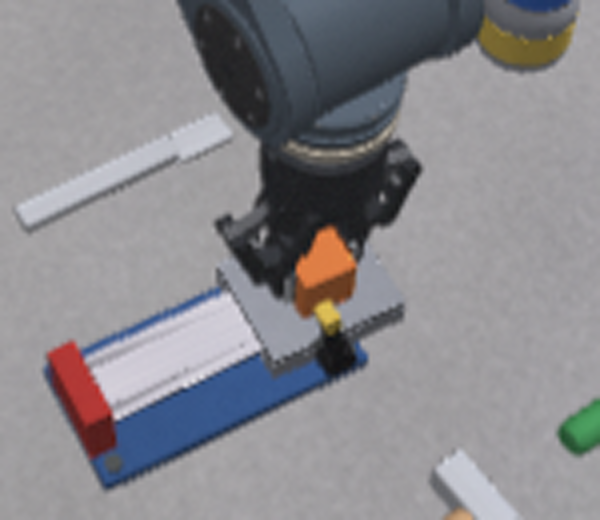

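The carriage is on the rail, with its front edge at about (250,320) and level. I'll slide it on towards the stop and finish with a force-checked push.

```bash
python3 - <<'E'
from h import *
z=.0612; yo=.0005
c,s=np.cos(BEN[2]),np.sin(BEN[2])
for x in (-.04,-.01,.015,.022,.026,.029,.031,.033,.035):
    manip.move_l(bw(x,yo,z),None,.06)
    f=manip.current_force(); fx=f[0]*c+f[1]*s; fy=-f[0]*s+f[1]*c
    print(x,"fx %.1f fy %.1f fz %.1f"%(fx,fy,f[2]),round(manip.current_grip_width(),3),np.round(manip.current_ft_torque(),2))
    if fx<-9 or abs(fy)>20 : print("stop");break
print(manip.current_time(),manip.current_ee_pos()); grab("scene","s5")
im=np.load("pics/s5.npz")["im"]; b=(250,150,400,280)
cv2.imwrite("pics/s5z.png",cv2.cvtColor(cv2.resize(im[b[1]:b[3],b[0]:b[2]],None,fx=4,fy=4,interpolation=cv2.INTER_CUBIC),cv2.COLOR_RGB2BGR))
E
```

```text
-0.04 fx -0.8 fy -0.2 fz -5.7 0.464 [ 0.01 -0.05  0.  ]
-0.01 fx 0.5 fy 0.9 fz -4.9 0.462 [ 0.03 -0.06 -0.  ]
0.015 fx 0.6 fy 0.7 fz -5.9 0.463 [ 0.02  0.04 -0.01]
0.022 fx -0.0 fy 1.4 fz -5.2 0.464 [ 0.01 -0.03 -0.02]
0.026 fx -0.3 fy 0.9 fz -4.2 0.461 [ 0.01 -0.03  0.04]
0.029 fx 0.1 fy -0.2 fz -4.7 0.465 [0.06 0.05 0.01]
0.031 fx -5.4 fy -1.6 fz -2.5 0.463 [1.   0.16 0.07]
0.033 fx -18.3 fy -5.4 fz 3.2 0.463 [3.1  0.54 0.2 ]
stop
16.0083 [ 0.55228435 -0.05035041  0.06143783]
```

View pics/s5z.png

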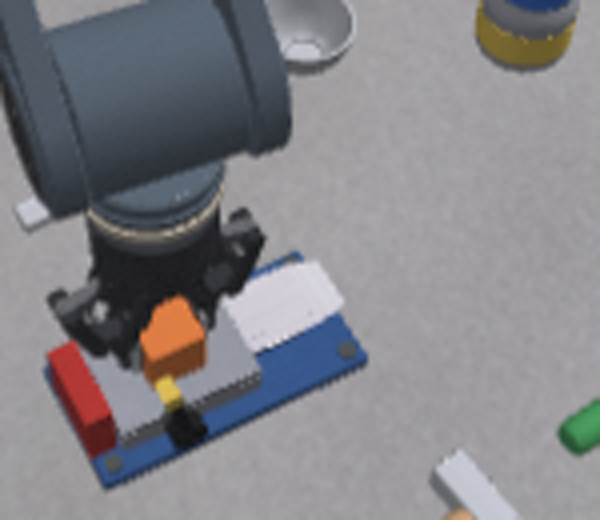

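The carriage is home: contact came at commanded x = 30–31 mm, and the picture shows it against the red stop with the knob upright. I'll release, then swing the knob with the closed fingers.

```bash
python3 - <<'E'
from h import *
manip.move_l(bw(.0308,.0005,.0612),None,.05)
print(manip.current_force())
manip.set_gripper(0.63); print(manip.current_grip_width(),manip.current_force())
manip.move_l(bw(.0308,.0005,.17),None,.15)
im,d=grab("scene","s6"); 
b=(250,150,400,280);cv2.imwrite("pics/s6z.png",cv2.cvtColor(cv2.resize(im[b[1]:b[3],b[0]:b[2]],None,fx=4,fy=4,interpolation=cv2.INTER_CUBIC),cv2.COLOR_RGB2BGR))
manip.set_gripper(0.0,40)
print(manip.current_time())
from fit import *
b=(265,215,330,265); f=im[b[1]:b[3],b[0]:b[2]].astype(np.float32)
# knob tip yellow
hsv=cv2.cvtColor(im,cv2.COLOR_RGB2HSV); W=cloud("scene",d)
m=(hsv[...,0]>20)&(hsv[...,0]<32)&(hsv[...,1]>110)&(np.linalg.norm(W[...,:2]-bw(.045,.057,0)[:2],axis=-1)<.07)
print(m.sum(),np.median(W[m],0),"pivot",bw(.042,.057,.052))
E
```

```text
[-0.31638161  5.60593194 -1.36281048]
0.6284193927772064 [ 0.39243398 -0.21956877  0.17654238]
18.0833
35 [ 0.61020154 -0.07562477  0.11817002] pivot [ 0.60870514 -0.06548695  0.052     ]
```

View pics/s6z.png

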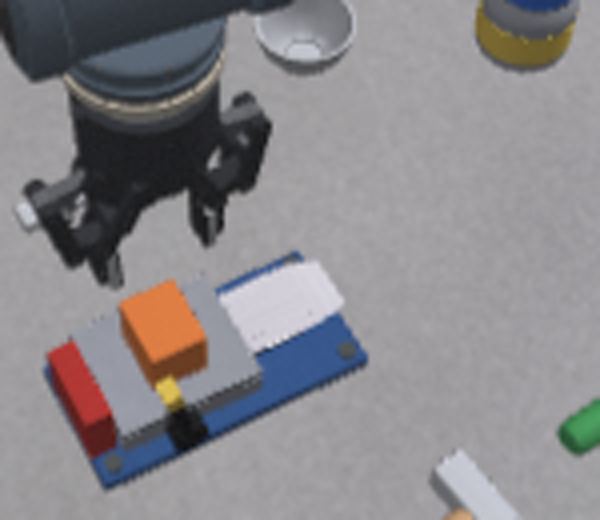

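The carriage stays home and the knob leans about 0.15 rad towards the stop. Now the knob swing.

```bash
cat > knob.py <<'E'
from h import *
PX,PY,PZ=.042,.057,.052
def kp(th,r=.048,w=.014,pen=0):
    x=PX+r*np.sin(th)-(.005-pen)*np.cos(th)-w; z=PZ+r*np.cos(th)+(.005-pen)*np.sin(th)
    return bw(x,PY,z)
E
python3 - <<'E'
from knob import *
manip.move_l(bw(.005,PY,.17),None,.2)
manip.move_l(bw(.005,PY,PZ+.046),None,.15)
c,s=np.cos(BEN[2]),np.sin(BEN[2])
for th in (0.1,.3,.5,.7,.9,1.1,1.25,1.4):
    manip.move_l(kp(th),None,.08); f=manip.current_force(); print(th,"fx %.1f fy %.1f fz %.1f"%(f[0]*c+f[1]*s,-f[0]*s+f[1]*c,f[2]))
    if np.linalg.norm(f)>30: break
im,d=grab("scene","s7"); b=(250,150,400,280);cv2.imwrite("pics/s7z.png",cv2.cvtColor(cv2.resize(im[b[1]:b[3],b[0]:b[2]],None,fx=4,fy=4,interpolation=cv2.INTER_CUBIC),cv2.COLOR_RGB2BGR))
print(manip.current_time())
E
```

```text
0.1 fx 0.2 fy 1.1 fz -0.4
0.3 fx -1.0 fy -0.4 fz -0.2
0.5 fx 0.3 fy -0.1 fz -0.6
0.7 fx 0.8 fy 0.7 fz -1.1
0.9 fx -0.4 fy -0.3 fz 1.4
1.1 fx -0.1 fy -0.4 fz 0.3
1.25 fx 0.2 fy -0.6 fz 0.7
1.4 fx 1.2 fy -0.3 fz 1.6
21.4917
```

View pics/s7z.png

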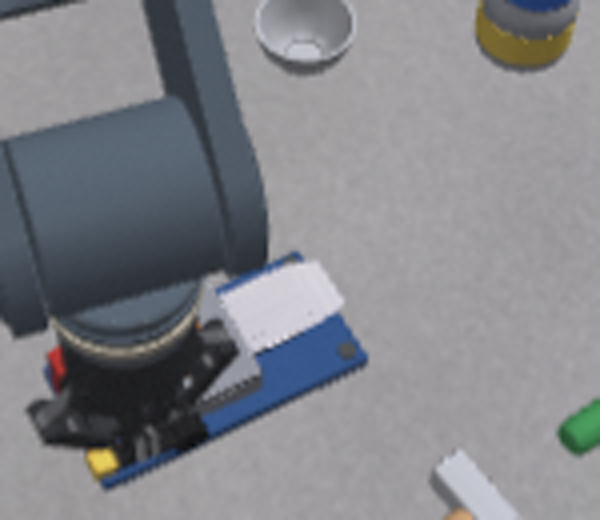

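The knob is nearly level, with its yellow tip at about (103,462). I'll press on until the end stop is felt.

```bash
python3 - <<'E'
from knob import *
p=kp(1.4)
for k in range(1,7):
    manip.move_l(p-[0,0,.0015*k],None,.04); f=manip.current_force(); print(k,np.round(f,1))
    if f[2]>9: break
manip.dwell(.2)
manip.move_l(bw(.03,PY,.17),None,.2)
manip.move_l([.50,.05,.36],None,.3)
im,d=grab("scene","s8"); b=(250,150,400,280);cv2.imwrite("pics/s8z.png",cv2.cvtColor(cv2.resize(im[b[1]:b[3],b[0]:b[2]],None,fx=4,fy=4,interpolation=cv2.INTER_CUBIC),cv2.COLOR_RGB2BGR))
hsv=cv2.cvtColor(im,cv2.COLOR_RGB2HSV); W=cloud("scene",d)
m=(hsv[...,0]>20)&(hsv[...,0]<32)&(hsv[...,1]>110)&(np.linalg.norm(W[...,:2]-bw(.1,.057,0)[:2],axis=-1)<.07)
P=W[m]; piv=bw(PX,PY,PZ); c,s=np.cos(BEN[2]),np.sin(BEN[2]); D=P-piv
print(m.sum(),"x",np.median(D[:,0]*c+D[:,1]*s),"z",np.percentile(D[:,2],[10,50,90]))
im,d=grab("top","t8")
print(manip.current_time())
E
```

```text
1 [-0.2 -1.8  2.2]
2 [-0.4 -1.1  3.7]
3 [ 0.6 -1.8  3.9]
4 [ 1.2 -1.7  7.8]
5 [ 0.2 -1.9 13.2]
43 x 0.05812668980707139 z [0.01319914 0.01519653 0.01716996]
24.7583
```

View pics/s8z.png

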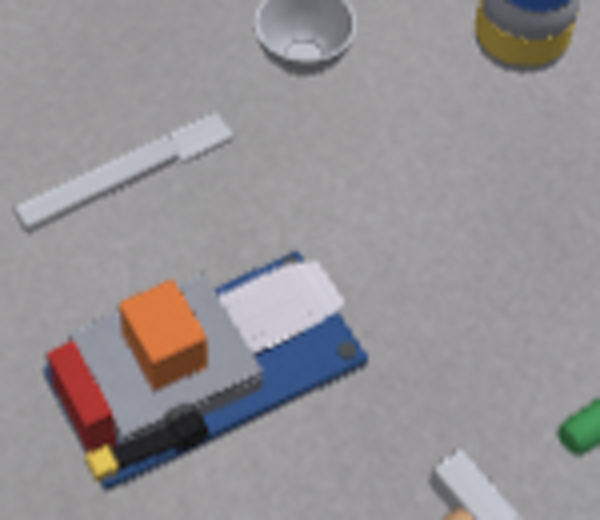

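View pics/s8.png

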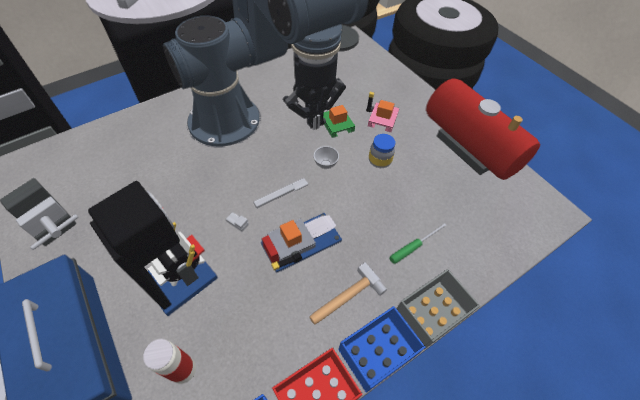

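```bash
python3 - <<'E'
from fit import *
T={n:np.load(f"pics/{n}8.npz")["im"] for n in("s","t")}
o=np.zeros((600,800,3),np.uint8)
a=cv2.imread("pics/s8.png")[205:320,80:230];o[:460,:600]=cv2.resize(a,None,fx=4,fy=4,interpolation=cv2.INTER_CUBIC)
cv2.imwrite("pics/c8.png",o[:460,:600])
t=cv2.imread("pics/t8.png")[165:255,410:520];cv2.imwrite("pics/ct8.png",cv2.resize(t,None,fx=6,fy=6,interpolation=cv2.INTER_CUBIC))
E
```

```text
(no output)
```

View pics/c8.png

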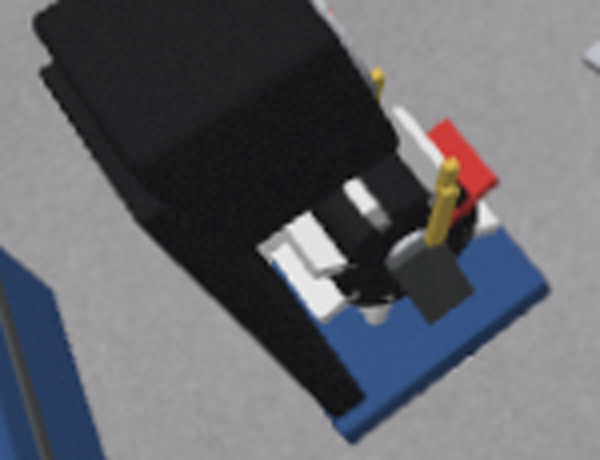

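View pics/ct8.png

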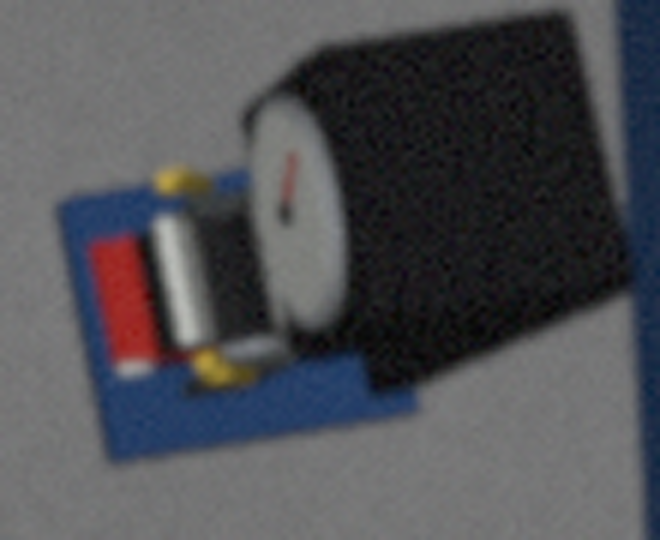

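The knob tip's top surface is 15 mm above the pivot, which gives θ ≈ 1.4, fully over, and the carriage is still home. In the console pictures the red ridge is roughly level on the front and a white one stands about 45° above it. Now I'll locate the axle.

```bash
python3 - <<'E'
from h import *
for n,f in(("scene","s8"),("top","t8")):
    Z=np.load(f"pics/{f}.npz"); W=cloud(n,Z["d"]); hsv=cv2.cvtColor(Z["im"],cv2.COLOR_RGB2HSV); H,S,V=[hsv[...,i].astype(int) for i in range(3)]
    near=(np.abs(W[...,0]-.47)<.15)&(W[...,1]<-.17)&(W[...,1]>-.45)
    y=near&(H>17)&(H<33)&(S>110)&(W[...,2]>.04)
    k,l,st,_=cv2.connectedComponentsWithStats(y.astype(np.uint8))
    for i in range(1,k):
        if st[i,4]>3: P=W[l==i]; print(n,"yellow",len(P),np.round(np.median(P,0),4),np.round(P.min(0),3),np.round(P.max(0),3))
    r=near&((H<8)|(H>172))&(S>120)&(V>80)
    k,l,st,_=cv2.connectedComponentsWithStats(r.astype(np.uint8))
    for i in range(1,k):
        if st[i,4]>15: P=W[l==i]; print(n,"red",len(P),np.round(np.median(P,0),4),np.round(P.min(0),3),np.round(P.max(0),3))
    t=near&(W[...,2]>.325)&(W[...,2]<.345)
    P=W[t][:,:2].astype(np.float32); rc=cv2.minAreaRect(P); print(n,"top",len(P),rc, "z",np.median(W[t][:,2]))
    bp=np.round(cv2.boxPoints(rc),3).tolist(); print(bp)
    t=near&(H>100)&(H<125)&(S>110)&(np.abs(W[...,2])<.03); P=W[t]; rc=cv2.minAreaRect(P[:,:2].astype(np.float32)); print("base",rc,np.median(P[:,2]),np.round(cv2.boxPoints(rc),3).tolist())
E
```

```text
scene yellow 10 [ 0.4318 -0.2883  0.1608] [ 0.427 -0.29   0.155] [ 0.434 -0.285  0.162]
scene yellow 109 [ 0.5153 -0.2871  0.1391] [ 0.496 -0.306  0.079] [ 0.521 -0.271  0.165]
scene red 153 [ 0.4759 -0.2684  0.0998] [ 0.373 -0.288 -0.001] [ 0.499 -0.256  0.137]
scene top 2923 ((0.48226311802864075, -0.34661665558815), (0.11183774471282959, 0.10929570347070694), 10.16649055480957) z 0.33493362938559074
[[0.4180000126361847, -0.30300000309944153], [0.43700000643730164, -0.4099999964237213], [0.546999990940094, -0.39100000262260437], [0.527999997138977, -0.28299999237060547]]
base ((0.482869952917099, -0.34003809094429016), (0.12891651690006256, 0.14672765135765076), 9.704181671142578) 0.02212432906156442 [[0.40700000524520874, -0.27900001406669617], [0.4320000112056732, -0.4230000078678131], [0.5590000152587891, -0.4009999930858612], [0.5339999794960022, -0.25699999928474426]]
top yellow 19 [ 0.5071 -0.2828  0.1559] [ 0.502 -0.298  0.127] [ 0.511 -0.272  0.168]
top yellow 36 [ 0.4263 -0.2992  0.1495] [ 0.421 -0.318  0.059] [ 0.443 -0.287  0.168]
top red 151 [ 0.4636 -0.27    0.0997] [ 0.438 -0.284  0.09 ] [ 0.491 -0.257  0.11 ]
top top 2223 ((0.4777793288230896, -0.3467036485671997), (0.11070932447910309, 0.11035836488008499), 10.406967163085938) z 0.3353982051723679
[[0.4129999876022339, -0.3019999861717224], [0.43299999833106995, -0.41100001335144043], [0.5419999957084656, -0.39100000262260437], [0.5220000147819519, -0.28200000524520874]]
base ((0.4767121374607086, -0.3397432565689087), (0.12528802454471588, 0.1475125551223755), 9.970020294189453) 0.022639713108885476 [[0.4020000100135803, -0.27799999713897705], [0.42800000309944153, -0.4230000078678131], [0.5509999990463257, -0.4020000100135803], [0.5260000228881836, -0.25600001215934753]]
```

```bash
cat > cons.py <<'E'
from h import *
CY=-1.393; AX=np.array([.4735,-.317,.09])
CR=np.array([[np.cos(CY),-np.sin(CY),0],[np.sin(CY),np.cos(CY),0],[0,0,1]])
def c2w(v): return AX+CR@np.asarray(v,float)
def w2c(P): return (P-AX)@CR
def red_angle(n,im,d,verbose=True):
    W=w2c(cloud(n,d)); hsv=cv2.cvtColor(im,cv2.COLOR_RGB2HSV); H,S,V=[hsv[...,i].astype(int) for i in range(3)]
    rad=np.hypot(W[...,0],W[...,2])
    r=((H<8)|(H>172))&(S>120)&(V>60)&(np.abs(W[...,1])<.03)&(rad<.075)&(rad>.04)
    P=W[r]
    if len(P)<8: print(n,"few red",len(P)); return None
    a=np.degrees(np.arctan2(P[:,2],-P[:,0])); rr=np.hypot(P[:,0],P[:,2])
    # least squares: alpha such that perpendicular offset = +4mm (upper face)
    print(n,"red",len(P),"ang med %.1f p10 %.1f p90 %.1f"%(np.median(a),*np.percentile(a,[10,90])),"rad",np.round(np.percentile(rr,[5,50,95]),4),"y",np.round(np.percentile(P[:,1],[3,97]),3))
    c=np.polyfit(-P[:,0],P[:,2],1); print("   slope deg %.1f"%np.degrees(np.arctan(c[0])))
    return a
E
python3 - <<'E'
from cons import *
for n,f in(("scene","s8"),("top","t8")):
    Z=np.load(f"pics/{f}.npz"); red_angle(n,Z["im"],Z["d"])
# overlay model
def ov(n,f,b,al,F=5):
    im=np.load(f"pics/{f}.npz")["im"]; o=cv2.cvtColor(cv2.resize(im[b[1]:b[3],b[0]:b[2]],None,fx=F,fy=F,interpolation=cv2.INTER_CUBIC),cv2.COLOR_RGB2BGR)
    def pl(P,c):
        uv=(w2px(n,[c2w(p) for p in P])-[b[0],b[1]]+.5)*F-.5; cv2.polylines(o,[np.round(uv*16).astype(int)],True,c,1,cv2.LINE_AA,4)
    for k,c in((0,(0,255,0)),(1,(255,255,0)),(2,(255,0,255))):
        a=np.radians(al+45*k); e=np.array([-np.cos(a),0,np.sin(a)]); t=np.array([np.sin(a),0,np.cos(a)])
        up=[e*r+t*.004+np.array([0,y,0]) for r,y in((.046,-.028),(.064,-.028),(.064,.028),(.046,.028))]; pl(up,c)
    a=np.radians(60);e=np.array([-np.cos(a),0,np.sin(a)]);pl([e*.064+np.array([0,.036,0]),e*.064+np.array([0,.047,0])],(0,0,255));pl([e*.064+np.array([0,-.036,0]),e*.064+np.array([0,-.047,0])],(0,0,255))
    pl([(-.025,-.055,.245),(-.025,.055,.245),(-.025,.055,.135),(-.025,-.055,.135)],(0,160,255))
    cv2.imwrite(f"pics/ov_{f}.png",o)
ov("scene","s8",(80,200,230,310),5); ov("top","t8",(410,165,520,255),5,6)
E
```

```text
scene red 131 ang med 11.4 p10 9.2 p90 14.4 rad [0.0426 0.051  0.0577] y [-0.023  0.029]
   slope deg -11.2
top red 148 ang med 11.9 p10 8.0 p90 17.7 rad [0.0413 0.0494 0.0589] y [-0.026  0.024]
   slope deg 3.6
```

View pics/ov_s8.png

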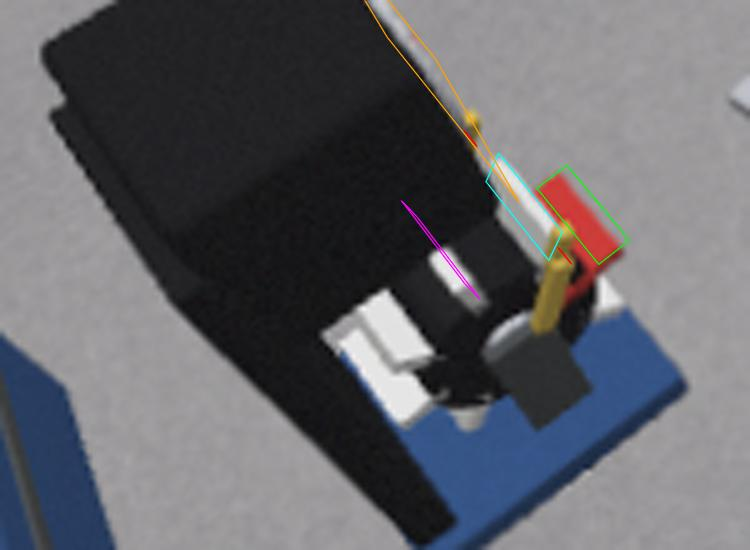

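View pics/ov_t8.png

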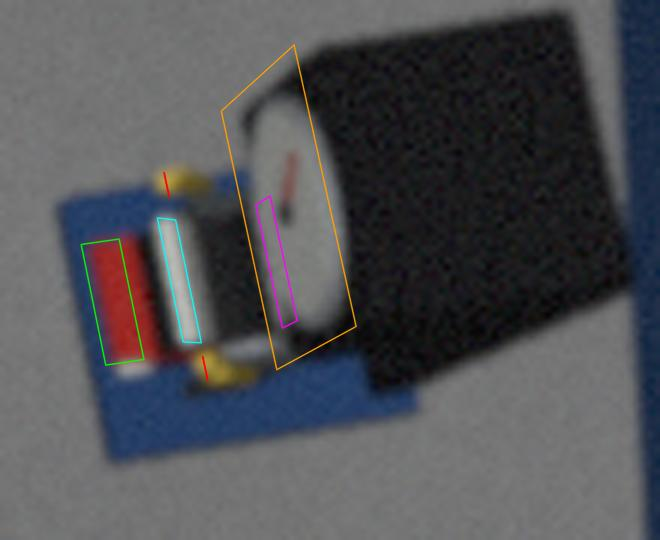

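```bash
sed -i 's/^CY=.*/CY=-1.393; AX=np.array([.4744,-.3225,.09])/' cons.py; cat > ov.py <<'E'
from cons import *
def ov(n,f,b,al,F=5):
    im=np.load(f"pics/{f}.npz")["im"]; o=cv2.cvtColor(cv2.resize(im[b[1]:b[3],b[0]:b[2]],None,fx=F,fy=F,interpolation=cv2.INTER_CUBIC),cv2.COLOR_RGB2BGR)
    def pl(P,c):
        uv=(w2px(n,[c2w(p) for p in P])-[b[0],b[1]]+.5)*F-.5; cv2.polylines(o,[np.round(uv*16).astype(int)],True,c,1,cv2.LINE_AA,4)
    for k,c in((0,(0,255,0)),(1,(255,255,0)),(-1,(255,0,255))):
        a=np.radians(al+45*k); e=np.array([-np.cos(a),0,np.sin(a)]); t=np.array([np.sin(a),0,np.cos(a)])
        for h in(.004,-.004): pl([e*r+t*h+np.array([0,y,0]) for r,y in((.046,-.028),(.064,-.028),(.064,.028),(.046,.028))],c)
    th=np.linspace(0,2*np.pi,40); pl([(.046*np.cos(q),.028,.046*np.sin(q)) for q in th],(0,160,255)); pl([(.046*np.cos(q),-.028,.046*np.sin(q)) for q in th],(0,160,255))
    cv2.imwrite(f"pics/ov_{f}.png",o)
E
python3 - <<'E'
from ov import *
for n,f in(("scene","s8"),("top","t8")):
    Z=np.load(f"pics/{f}.npz"); red_angle(n,Z["im"],Z["d"])
ov("scene","s8",(130,220,230,310),5,6); ov("top","t8",(410,165,520,255),5,6)
E
```

```text
scene red 134 ang med 10.2 p10 8.2 p90 13.1 rad [0.0475 0.0561 0.0632] y [-0.023  0.029]
   slope deg -2.6
top red 160 ang med 10.7 p10 7.1 p90 16.1 rad [0.0452 0.0541 0.0641] y [-0.027  0.024]
   slope deg 5.4
```

View pics/ov_s8.png

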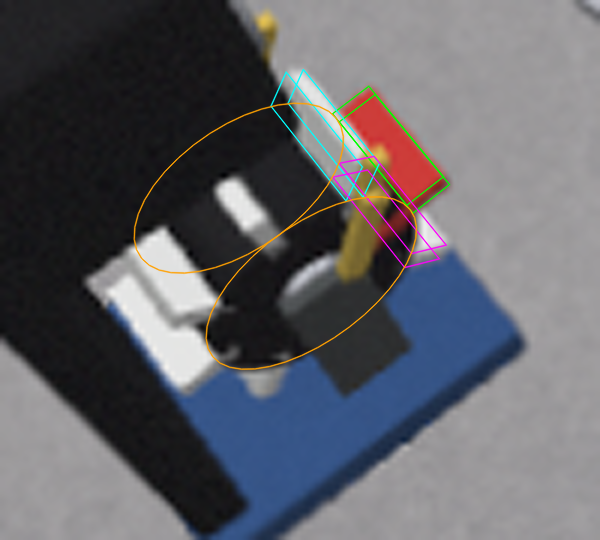

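View pics/ov_t8.png

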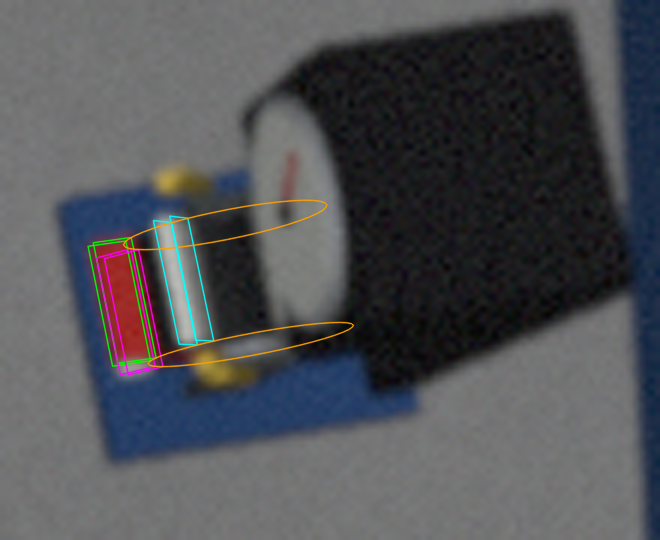

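With the shifted axle both overlays agree, and the red ridge stands at about 5°. The plan:
1. Lean the tool 30° above level, opening axis along the axle, and push the white ridge from 50° to about 70°.
2. Push the red ridge from below up to 60°.

I'll check IK first.

```bash
cat >> cons.py <<'E'
SG=1
def tool(phi,sg=None):
    sg=SG if sg is None else sg
    p=np.radians(phi); x=CR@np.array([np.cos(p),0,-np.sin(p)]); y=CR@np.array([0,1.*sg,0]); return np.c_[x,y,np.cross(x,y)]
def tcp(beta,phi,rho=.057,back=0.):
    b,p=np.radians([beta,phi]); e=np.array([-np.cos(b),0,np.sin(b)]); t=np.array([np.sin(b),0,np.cos(b)]); u=np.array([np.sin(p),0,np.cos(p)]); a=np.array([np.cos(p),0,-np.sin(p)])
    return c2w(rho*e-.004*t-.011*u-back*a)
E
python3 - <<'E'
from cons import *
for sg in(1,-1):
    for b,ph,bk in((38,30,.10),(38,30,0),(70,30,0),(12,10,.1),(12,10,0),(23,12,0),(45,22,0),(62,30,0)):
        q=manip.inverse_kinematics(tcp(b,ph,back=bk),tool(ph,sg)); print(sg,b,ph,bk,np.round(tcp(b,ph,back=bk),3),None if q is None else np.round(q,2))
print(manip.current_qpos())
E
```

```text
1 38 30 0.1 [ 0.45  -0.185  0.162] [-0.01  0.47  2.14 -1.44  1.03  0.95]
1 38 30 0 [ 0.465 -0.27   0.112] [-0.21  0.61  2.1   4.6   0.94  1.07]
1 70 30 0 [ 0.469 -0.294  0.133] [-0.27  0.56  2.09  4.6   0.91  1.  ]
1 12 10 0.1 [ 0.447 -0.168  0.104] [0.1  0.83 2.11 4.68 1.39 1.37]
1 12 10 0 [ 0.464 -0.265  0.087] [-0.13  0.88  2.08  4.44  1.34  1.39]
1 23 12 0 [ 0.464 -0.267  0.098] [-0.14  0.83  2.09  4.45  1.3   1.35]
1 45 22 0 [ 0.466 -0.276  0.117] [-0.19  0.67  2.11  4.51  1.08  1.18]
1 62 30 0 [ 0.468 -0.287  0.129] [-0.25  0.57  2.09  4.6   0.92  1.01]
-1 38 30 0.1 [ 0.45  -0.185  0.162] [-0.01  0.47  2.14 -1.44  1.03 -2.19]
-1 38 30 0 [ 0.465 -0.27   0.112] [-0.21  0.61  2.1   4.6   0.94 -2.07]
-1 70 30 0 [ 0.469 -0.294  0.133] [-0.27  0.56  2.09  4.6   0.91 -2.14]
-1 12 10 0.1 [ 0.447 -0.168  0.104] [ 0.1   0.83  2.11  4.68  1.39 -1.78]
-1 12 10 0 [ 0.464 -0.265  0.087] [-0.13  0.88  2.08  4.44  1.34 -1.75]
-1 23 12 0 [ 0.464 -0.267  0.098] [-0.14  0.83  2.09  4.45  1.3  -1.79]
-1 45 22 0 [ 0.466 -0.276  0.117] [-0.19  0.67  2.11  4.51  1.08 -1.96]
-1 62 30 0 [ 0.468 -0.287  0.129] [-0.25  0.57  2.09  4.6   0.92 -2.13]
[ 5.81830521e-03  1.59242733e-01  1.58772627e+00 -1.04217062e-04
  1.39772874e+00  1.64565325e+00]
```

```bash
cat >> cons.py <<'E'
def rz(deg):
    a=np.radians(deg); return np.array([[np.cos(a),-np.sin(a),0],[np.sin(a),np.cos(a),0],[0,0,1]])
E
python3 - <<'E'
from cons import *
for dy in(-15,-10,-5,5,10,15):
    R=rz(dy); out=[]
    for b,ph,bk in((38,30,.08),(38,30,0),(70,30,0),(12,10,.08),(12,10,0),(23,12,0),(62,30,0)):
        pos=tcp(b,ph); o=R@tool(ph); q=manip.inverse_kinematics(pos-o[:,0]*bk,o); out.append(None if q is None else (round(q[3],2),round(q[5],2)))
    print(dy,out)
E
```

```text
-15 [(np.float64(-1.22), np.float64(0.89)), (np.float64(-1.37), np.float64(0.97)), (np.float64(-1.38), np.float64(0.9)), (np.float64(-1.38), np.float64(1.2)), (np.float64(-1.54), np.float64(1.24)), (np.float64(-1.52), np.float64(1.2)), (np.float64(-1.37), np.float64(0.92))]
-10 [(np.float64(-1.3), np.float64(0.91)), (np.float64(-1.46), np.float64(0.99)), (np.float64(-1.47), np.float64(0.93)), (np.float64(-1.46), np.float64(1.25)), (np.float64(4.65), np.float64(1.29)), (np.float64(4.66), np.float64(1.25)), (np.float64(-1.46), np.float64(0.94))]
-5 [(np.float64(-1.39), np.float64(0.94)), (np.float64(-1.57), np.float64(1.03)), (np.float64(4.71), np.float64(0.96)), (np.float64(-1.55), np.float64(1.31)), (np.float64(4.55), np.float64(1.34)), (np.float64(4.56), np.float64(1.3)), (np.float64(-1.57), np.float64(0.97))]
5 [(np.float64(4.68), np.float64(1.02)), (np.float64(4.47), np.float64(1.12)), (np.float64(4.47), np.float64(1.05)), (np.float64(4.52), np.float64(1.44)), (np.float64(4.32), np.float64(1.44)), (np.float64(4.33), np.float64(1.4)), (np.float64(4.47), np.float64(1.06))]
10 [(np.float64(4.55), np.float64(1.07)), (np.float64(4.33), np.float64(1.17)), (np.float64(4.33), np.float64(1.1)), (np.float64(4.39), np.float64(1.51)), (np.float64(4.2), np.float64(1.49)), (np.float64(4.2), np.float64(1.45)), (np.float64(4.33), np.float64(1.11))]
15 [(np.float64(4.4), np.float64(1.12)), (np.float64(4.18), np.float64(1.23)), (np.float64(4.17), np.float64(1.16)), (np.float64(4.26), np.float64(1.58)), (np.float64(4.07), np.float64(1.54)), (np.float64(4.07), np.float64(1.5)), (np.float64(4.18), np.float64(1.17))]
```

A tool yaw of about -13° keeps joint 4 in range without a long swing. I'll carry out stroke 1.

```bash
cat > stroke.py <<'E'
from cons import *
def O(ph,dy): return rz(dy)@tool(ph)
def P(b,ph,dy,bk=0,rho=.057):
    return tcp(b,ph,rho)-O(ph,dy)[:,0]*bk
def go(b,ph,dy,bk=0,v=.08,rho=.057):
    manip.move_l(P(b,ph,dy,bk,rho),O(ph,dy),v)
    f=(CR.T@manip.current_force()); print("b%.0f ph%.0f bk%.2f"%(b,ph,bk),"F cons",np.round(f,1),"t %.1f"%manip.current_time()); return f
E
python3 - <<'E'
from stroke import *
manip.move_ptp(P(38,30,-13,.09),O(30,-13)); print(manip.current_time(),manip.current_force())
f0=go(38,30,-13,.03,.12)
f=go(38,30,-13,0,.06)
if np.linalg.norm(f-f0)<10:
    for b in(46,52,57,62,67):
        f=go(b,30,-13)
        if np.linalg.norm(f-f0)>20: print("STOP");break
grab("scene","s9");grab("top","t9")
E
python3 - <<'E'
import cv2,numpy as np
a=cv2.imread("pics/s9.png")[200:320,100:280];b=cv2.imread("pics/t9.png")[150:270,380:540]
cv2.imwrite("pics/m9.png",cv2.resize(np.hstack([a,b]),None,fx=2.3,fy=2.3,interpolation=cv2.INTER_CUBIC))
E
```

```text
25.95 [-0.42818115  0.81150372 -0.33446626]
b38 ph30 bk0.03 F cons [-0.5  0.1 -1. ] t 26.6
b38 ph30 bk0.00 F cons [ 0.1 -0.6 -1. ] t 27.2
b46 ph30 bk0.00 F cons [-0.  -0.  -0.2] t 27.5
b52 ph30 bk0.00 F cons [-0.4 -0.4  0.3] t 27.8
b57 ph30 bk0.00 F cons [-1.1 -0.9  0.8] t 28.0
b62 ph30 bk0.00 F cons [-0.1 -0.7  0.1] t 28.2
b67 ph30 bk0.00 F cons [-0.7 -0.1 -0.1] t 28.5
```

View pics/m9.png

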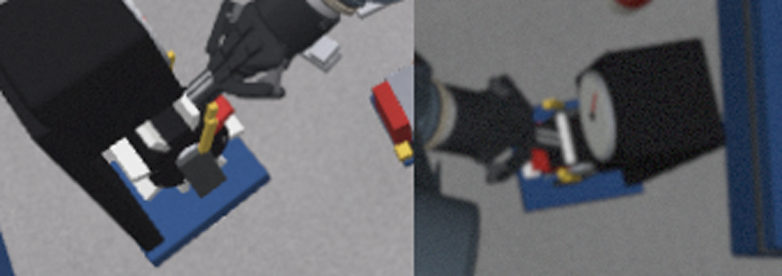

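The wheel is turning and the red ridge has risen under the tool. I'll back out and measure.

```bash
python3 - <<'E'
from stroke import *
go(62,30,-13); go(62,30,-13,.035,.12); go(58,30,-13,.10,.15)
for n,f in(("scene","s10"),("top","t10")):
    im,d=grab(n,f); red_angle(n,im,d)
from ov import ov
ov("scene","s10",(130,220,230,310),22,6); ov("top","t10",(410,175,480,245),22,8)
a=cv2.imread("pics/ov_s10.png");b=cv2.imread("pics/ov_t10.png");o=np.zeros((480,800,3),np.uint8);a=cv2.resize(a,(430,387));b=cv2.resize(b,(370,370));o[:387,:430]=a;o[:370,430:]=b;cv2.imwrite("pics/m10.png",o)
E
```

```text
b62 ph30 bk0.00 F cons [-0.   0.3 -0.5] t 28.9
b62 ph30 bk0.04 F cons [-0.1  0.3  0.1] t 29.3
b58 ph30 bk0.10 F cons [ 0.  -0.6 -0.8] t 29.9
scene red 153 ang med 25.6 p10 22.9 p90 27.6 rad [0.0469 0.0568 0.0644] y [-0.024  0.03 ]
   slope deg 17.0
top red 152 ang med 26.3 p10 23.1 p90 29.8 rad [0.0454 0.0545 0.0654] y [-0.027  0.025]
   slope deg 17.0
```

View pics/m10.png

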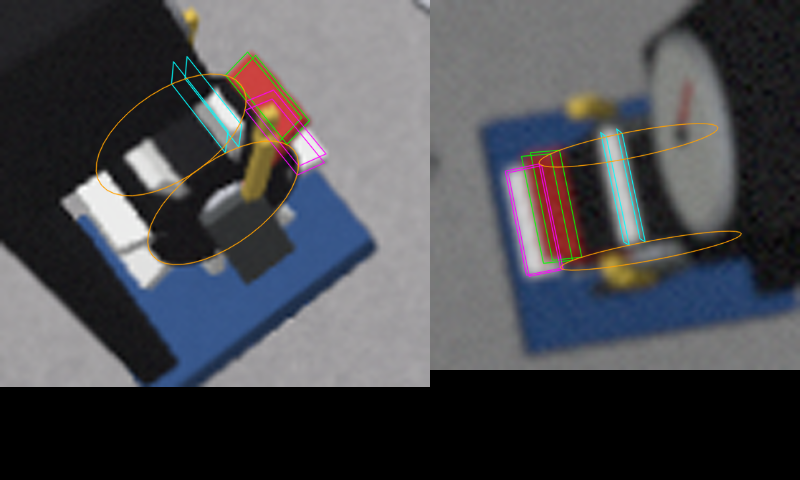

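The model overlay fits, and the red ridge now stands at about 21–22°. For stroke 2 I'll push the red ridge itself from below.

```bash
python3 - <<'E'
from stroke import *
for b,ph,bk in((11,16,.1),(11,16,0),(30,20,0),(60,30,0)):
    q=manip.inverse_kinematics(P(b,ph,-15,bk),O(ph,-15)); print(np.round(P(b,ph,-15,bk),3),None if q is None else np.round(q,2))
f0=go(11,16,-15,.10,.15); go(11,16,-15,.03,.12); f=go(11,16,-15,0,.06)
if np.linalg.norm(f-f0)<10:
    for b,ph in((18,17),(25,18),(32,20.5),(39,23),(46,25.5),(52,28),(56,29)):
        f=go(b,ph,-15)
        if np.linalg.norm(f-f0)>20: print("STOP");break
for n,f in(("scene","s11"),("top","t11")):
    im,d=grab(n,f); red_angle(n,im,d)
E
```

```text
[ 0.472 -0.168  0.114] [ 0.08  0.79  1.9  -1.3   1.39  1.13]
[ 0.464 -0.264  0.086] [-0.12  0.84  1.93 -1.5   1.3   1.19]
[ 0.465 -0.268  0.105] [-0.14  0.77  1.94 -1.47  1.23  1.11]
[ 0.468 -0.286  0.128] [-0.21  0.63  1.94 -1.37  1.07  0.92]
b11 ph16 bk0.10 F cons [-0.7 -0.5  0.7] t 30.6
b11 ph16 bk0.03 F cons [ 0.2 -0.  -0.7] t 31.3
b11 ph16 bk0.00 F cons [ 0.1  0.5 -0.1] t 32.0
b18 ph17 bk0.00 F cons [0.3 0.1 0.1] t 32.2
b25 ph18 bk0.00 F cons [-0.3 -0.8 -0.1] t 32.5
b32 ph20 bk0.00 F cons [ 0.3 -0.1 -0.1] t 32.7
b39 ph23 bk0.00 F cons [0.5 0.8 0.5] t 33.0
b46 ph26 bk0.00 F cons [-0.2  0.3 -0.7] t 33.2
b52 ph28 bk0.00 F cons [-0.3  0.4 -0. ] t 33.5
b56 ph29 bk0.00 F cons [-0.9 -0.7 -1. ] t 33.7
scene red 130 ang med 58.3 p10 53.8 p90 59.9 rad [0.0486 0.0613 0.0668] y [-0.019  0.028]
   slope deg 40.2
top red 134 ang med 57.8 p10 44.7 p90 60.7 rad [0.0453 0.0612 0.0673] y [-0.028  0.025]
   slope deg 23.9
```

```bash
python3 - <<'E'
from stroke import *
go(60,30,-15,0,.04)
go(54,29.5,-15); go(54,29.5,-15,.035,.12); go(50,30,-15,.12,.15)
for n,f in(("scene","s12"),("top","t12")):
    im,d=grab(n,f); red_angle(n,im,d)
from ov import ov
ov("scene","s12",(130,220,230,310),60,6); ov("top","t12",(410,175,480,245),60,8)
a=cv2.imread("pics/ov_s12.png");b=cv2.imread("pics/ov_t12.png");o=np.zeros((480,800,3),np.uint8);a=cv2.resize(a,(430,387));b=cv2.resize(b,(370,370));o[:387,:430]=a;o[:370,430:]=b;cv2.imwrite("pics/m12.png",o)
cv2.imwrite("pics/s12z.png",cv2.resize(cv2.imread("pics/s12.png")[215:315,130:260],None,fx=6,fy=6,interpolation=cv2.INTER_CUBIC))
E
```

```text
b60 ph30 bk0.00 F cons [ 0.  -0.4 -1.9] t 34.1
b54 ph30 bk0.00 F cons [-1.6  0.3 -0.1] t 34.3
b54 ph30 bk0.04 F cons [ 0.8  0.8 -1. ] t 34.8
b50 ph30 bk0.12 F cons [-0.9 -0.5 -0.2] t 35.5
scene red 128 ang med 61.9 p10 56.6 p90 64.1 rad [0.0468 0.0603 0.0663] y [-0.016  0.029]
   slope deg 28.1
top red 135 ang med 60.9 p10 46.7 p90 64.4 rad [0.0428 0.0608 0.0681] y [-0.027  0.024]
   slope deg 24.8
```

View pics/m12.png

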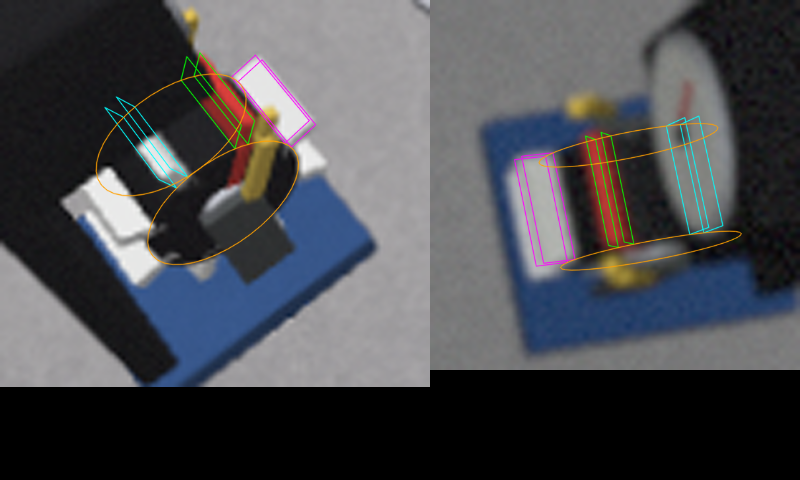

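View pics/s12z.png

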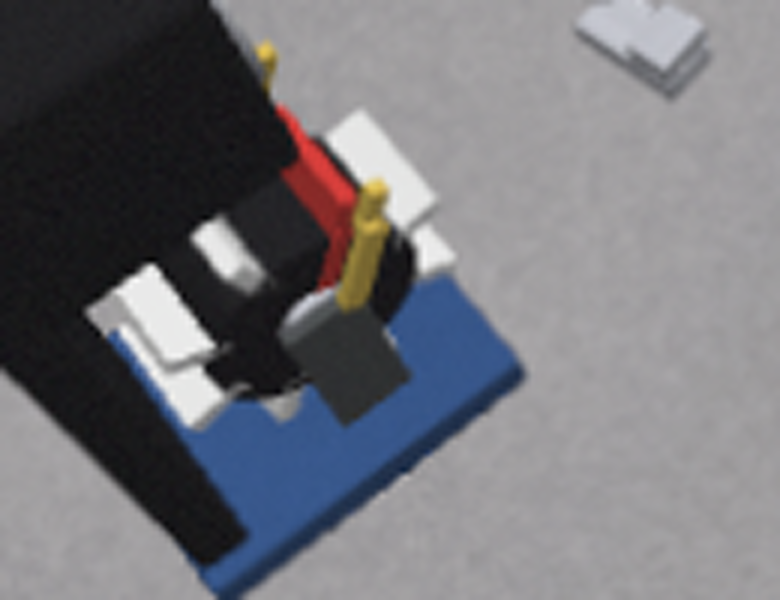

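The red ridge is in line with the yellow pointers to within a few degrees, though the overlay at 60° sits slightly ahead of it. I'll fit the angle numerically.

```bash
cat > afit.py <<'E'
from cons import *
from scipy.optimize import minimize
SS=6
def rend(n,al,b,off):
    m=np.zeros(((b[3]-b[1])*SS,(b[2]-b[0])*SS),np.uint8)
    a=np.radians(al); e=np.array([-np.cos(a),0,np.sin(a)]); t=np.array([np.sin(a),0,np.cos(a)])
    P=np.array([e*r+t*h+np.array([0,y,0])+off for r in(.046,.064) for h in(-.004,.004) for y in(-.028,.028)])
    uv=(w2px(n,P@CR.T+AX)-[b[0],b[1]]+.5)*SS-.5
    cv2.fillConvexPoly(m,np.round(cv2.convexHull(uv.astype(np.float32))[:,0]*16).astype(np.int32),255,shift=4)
    return cv2.GaussianBlur(cv2.resize(m,None,fx=1/SS,fy=1/SS,interpolation=cv2.INTER_AREA).astype(np.float32)/255,(0,0),1.)
def redm(im,b):
    f=im[b[1]:b[3],b[0]:b[2]].astype(np.float32); c=(f[...,0]-np.maximum(f[...,1],f[...,2]))/(f.sum(-1)+1); hi=np.percentile(c,99)*.85
    return cv2.GaussianBlur(np.clip(c/hi,0,1),(0,0),1.)
def run(frames,a0):
    B={"top":(415,185,455,232)}
    O=[redm(np.load(f"pics/{f}.npz")["im"],B["top"]) for f in frames]
    def cost(q):
        off=np.array([q[0],q[1],0])*.01
        return sum(((rend("top",a+10*d,B["top"],off)-o)**2).sum() for a,d,o in zip(a0,q[2:],O))
    k=2+len(frames); s=np.vstack([np.zeros(k),.5*np.eye(k)])
    r=minimize(cost,np.zeros(k),method="Nelder-Mead",options=dict(initial_simplex=s,maxiter=1500,xatol=.003,fatol=.003))
    return r.x[:2]*10,np.array(a0)+10*r.x[2:],r.fun
E
python3 -c "
from afit import *
print(run(['t8','t10','t12'],[5,21,58]))
print(run(['t12'],[58]))"
```

```text
(array([ 2.35896922, -0.845645  ]), array([ 7.75758908, 23.13777833, 55.69795086]), np.float64(17.485122680664062))
(array([20.49673788,  0.68317357]), array([34.7703067]), np.float64(2.427614212036133))
```

```bash
python3 - <<'E'
from cons import *
for n,f in(("scene","s12"),("top","t12"),("scene","s8"),("top","t8")):
    Z=np.load(f"pics/{f}.npz"); W=w2c(cloud(n,Z["d"])); hsv=cv2.cvtColor(Z["im"],cv2.COLOR_RGB2HSV); H,S,V=[hsv[...,i].astype(int) for i in range(3)]
    m=(H>17)&(H<33)&(S>110)&(np.abs(W[...,0])<.1)&(np.abs(W[...,1])<.06)
    for sg in(1,-1):
        P=W[m&(W[...,1]*sg>.025)&(W[...,2]>.03)]; 
        if len(P): a=np.degrees(np.arctan2(P[:,2],-P[:,0])); r=np.hypot(P[:,0],P[:,2]); print(n,f,sg,len(P),"ang",np.round(np.percentile(a,[10,50,90]),1),"r",np.round(np.percentile(r,[5,50,95]),3),"y",np.round(np.median(P[:,1]),3))
E
```

```text
scene s12 1 86 ang [57.2 62.2 65.8] r [0.038 0.062 0.084] y 0.046
scene s12 -1 12 ang [57.7 58.9 60.6] r [0.067 0.081 0.083] y -0.037
top t12 1 21 ang [59.3 62.9 65.3] r [0.044 0.074 0.085] y 0.04
top t12 -1 34 ang [58.8 63.1 69.3] r [0.038 0.07  0.239] y -0.044
scene s8 1 92 ang [56.5 61.9 65.4] r [0.037 0.063 0.085] y 0.046
scene s8 -1 12 ang [57.8 59.  60.6] r [0.067 0.082 0.084] y -0.035
top t8 1 19 ang [60.6 62.8 64.8] r [0.043 0.074 0.088] y 0.04
top t8 -1 31 ang [58.5 62.8 66.4] r [0.043 0.068 0.085] y -0.044
```

Measured the same way, the pointers read about 62.5° and the red ridge about 61.5°; the image fit says -4° at worst. A small +2° nudge will centre it. After that I'll retreat and check everything.

```bash
python3 - <<'E'
from stroke import *
go(50,30,-15,.035,.15); go(52,29.5,-15,0,.08); go(62.3,30,-15,0,.04); go(55,29.5,-15); go(54,29.5,-15,.035,.12); go(50,30,-15,.14,.2)
manip.move_l(manip.current_ee_pos()+np.array([0,.06,.15]),None,.25)
manip.move_ptp([.35,.15,.40],down(BEN[2]))
for n,f in(("scene","s13"),("top","t13")):
    im,d=grab(n,f); red_angle(n,im,d)
print(manip.current_time(),manip.current_force())
from afit import run
print(run(['t8','t10','t12','t13'],[5,21,58,60]))
# carriage jaw fit
from fit import *
im=np.load("pics/s13.npz")["im"]; b=(265,210,320,260)
f=im[b[1]:b[3],b[0]:b[2]].astype(np.float32); H=cv2.cvtColor(im[b[1]:b[3],b[0]:b[2]],cv2.COLOR_RGB2HSV)[...,0]
c=(f[...,0]-f[...,2])/(f.sum(-1)+1); m=((c>.15)&(H>7)&(H<20)).astype(np.uint8); k,l,st,_=cv2.connectedComponentsWithStats(m); i=1+np.argmax(st[1:,4])
o=cv2.GaussianBlur((l==i).astype(np.float32),(0,0),1.)
p,fu=fit({"scene":b},[box(-.02,.02,-.025,.025,.054,.096)],[*bw(.03,0,0)[:2],BEN[2]],{"scene":o})
D=p[:2]-BEN[:2]; cc,ss=np.cos(BEN[2]),np.sin(BEN[2]); print("carriage in bench",D[0]*cc+D[1]*ss,-D[0]*ss+D[1]*cc,"yaw",p[2]-BEN[2],fu)
E
```

```text
b50 ph30 bk0.04 F cons [-0.2  0.  -0. ] t 36.3
b52 ph30 bk0.00 F cons [-0.2  0.4 -0.4] t 36.9
b62 ph30 bk0.00 F cons [ 0.1 -0.1  0.4] t 37.3
b55 ph30 bk0.00 F cons [ 0.4 -0.8  0.3] t 37.6
b54 ph30 bk0.04 F cons [-0.8 -0.6  0.2] t 38.0
b50 ph30 bk0.14 F cons [-0.9 -0.1 -0.6] t 38.7
scene red 116 ang med 64.7 p10 58.9 p90 66.5 rad [0.0466 0.0596 0.0665] y [-0.006  0.029]
   slope deg 31.2
top red 131 ang med 63.1 p10 50.6 p90 67.1 rad [0.0448 0.0622 0.0684] y [-0.027  0.025]
   slope deg 27.1
40.825 [0.11258124 0.77455616 0.95650515]
(array([ 2.32059602, -0.8622581 ]), array([ 8.33833572, 23.23849129, 55.71374419, 58.58877848]), np.float64(26.622543334960938))
carriage in bench 0.028289770917359656 -0.00035760961855830836 yaw -0.050638481407605296 7.150988578796387
```

View pics/s13.png

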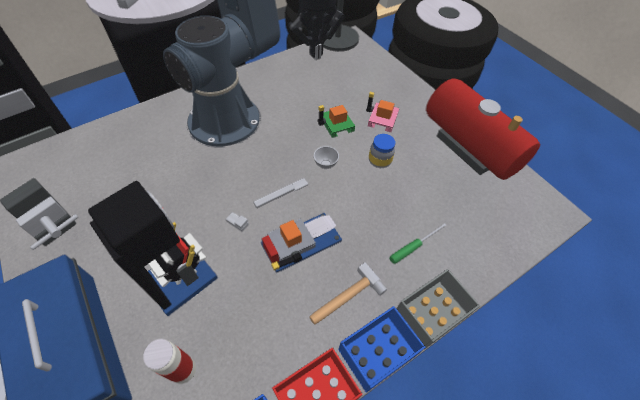

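View pics/t13.png

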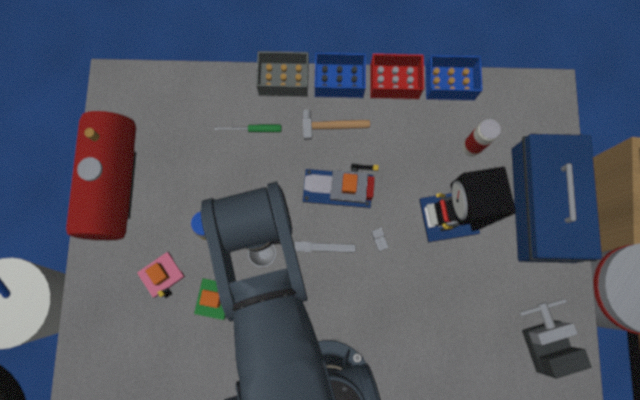

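```bash
python3 - <<'E'
from fit import *
cc,ss=np.cos(BEN[2]),np.sin(BEN[2])
def run(fn,n,b):
    im=np.load(f"pics/{fn}.npz")["im"][b[1]:b[3],b[0]:b[2]]; f=im.astype(np.float32); H=cv2.cvtColor(im,cv2.COLOR_RGB2HSV)[...,0]
    c=(f[...,0]-f[...,2])/(f.sum(-1)+1); m=((c>.17)&(H>7)&(H<20)).astype(np.uint8); k,l,st,_=cv2.connectedComponentsWithStats(m); i=1+np.argmax(st[1:,4])
    o=cv2.GaussianBlur((l==i).astype(np.float32),(0,0),1.)
    p,fu=fit({n:b},[box(-.02,.02,-.025,.025,.054,.096)],[*bw(.03,0,0)[:2],BEN[2]],{n:o}); D=p[:2]-BEN[:2]
    print(fn,"x %.4f y %.4f yaw %.3f"%(D[0]*cc+D[1]*ss,-D[0]*ss+D[1]*cc,p[2]-BEN[2]),fu)
for f in("s6","s8","s13"): run(f,"scene",(265,210,320,260))
for f in("t8","t13"): run(f,"top",(330,160,368,205))
a=cv2.imread("pics/s13.png")[205:275,255:345];b=cv2.imread("pics/t13.png")[155:215,295:385]
cv2.imwrite("pics/m13.png",np.vstack([cv2.resize(a,(540,420),interpolation=cv2.INTER_CUBIC)[:,:],cv2.resize(b,(540,180*2),interpolation=cv2.INTER_CUBIC)])[:600] if 0 else np.hstack([cv2.resize(a,(400,311),interpolation=cv2.INTER_CUBIC),cv2.resize(b,(400,311),interpolation=cv2.INTER_CUBIC)]))
E
```

```text
s6 x 0.0281 y -0.0015 yaw -0.051 12.22895622253418
s8 x 0.0281 y -0.0003 yaw -0.067 8.3187255859375
s13 x 0.0281 y -0.0003 yaw -0.067 8.3187255859375
t8 x 0.0389 y 0.0021 yaw -0.231 125.21343994140625
t13 x 0.0297 y 0.0010 yaw -0.021 12.543675422668457
```

View pics/m13.png

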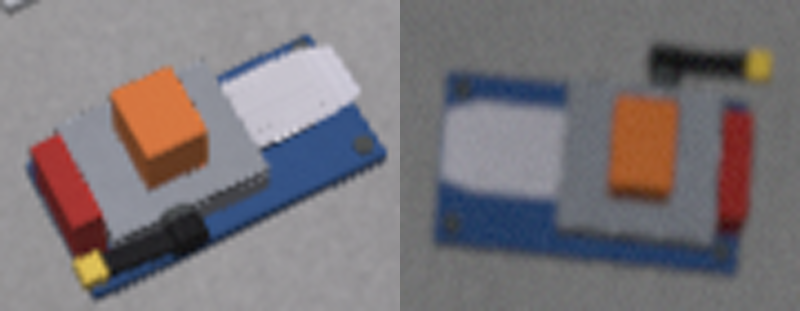

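The carriage is flush against the stop and has not moved since the knob was swung. The knob is over, the red ridge is at the pointers and the bystanders have not moved. Handing in.

```bash
python3 - <<'E'
from h import *
print(manip.current_time(),manip.current_force()); manip.sign_off()
E
```

```text
40.825 [0.11258124 0.77455616 0.95650515]
the job is handed in; nothing more can be done
```

I set up the rim gauge and handed the job in at 40.8 s; `sign_off` gives no verdict.

- **Carriage:** I slid it on from the open end, knob side away from the robot. It met the stop within about 1 mm of nominal home, and I pushed until the stop gave about 18 N. The pictures show it flush and unmoved since. The last fits put it 0.3 to 2 mm short of home and within 1 mm sideways.
- **Clamp knob:** I pushed it over and pressed on its end stop with about 13 N. The depth of its tip gives about 1.4 rad, fully over.
- **Size wheel:** I pushed a white ridge, then the red one twice. The red ridge ended at about 58.6° by image fit. Measured on visible surfaces it read about 63–65°, where the pointers' own surfaces read about 62.5°. The estimates bracket the pointers within about 2° either way, against the 7° allowed.
- **Bystanders:** the last pictures show them where they started, though the arm hid part of the grease tin and bowl in the top view. The arm ended up clear of everything.

**Checks that disagreed:**
- The carriage's yaw read -0.05 to -0.07 rad from the scene camera but -0.02 rad from the top camera. The limit is 0.08. The groove's 2 mm play should hold it to about 0.04, so I took the larger figures as noise from the small jaw outline.
- An earlier top-view jaw fit (`t8`) was a bad fit and I ignored it.
- My first axle estimate, from the housing's top edge, was about 5 mm off. I corrected it from the red ridge before pushing the wheel.

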